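# Clear the ring boxes off the display case and hold its glass lid open

### The job

Two packed ring boxes are standing on the closed glass lid of the display case on the counter: set both down, upright, in the blue-lined pick-up tray, without dropping them. Then raise the lid and hold it open at 60 degrees from closed so that I can change the ring pads inside; it falls shut by itself, so do not let it drop, and finish while still holding it there. Leave the other displays where they stand.

Things in the scene. Friction and masses are not known exactly. Their poses are not given: they have to be found in the camera images.
- case: Low countertop display case, walnut, fixed to the counter, 250 (its x) x 320 (its y) mm, walls 70 mm high, with ring pads inside under a glass lid. Origin: centre of its underside, on the counter. Its x axis points from the handle side (front, nearer the robot) to the hinge side (back), z up; it may be turned up to 0.25 rad.
- lid (a joint): Angle of the lid in rad: 0 closed (lid level on the case), grows as the lid opens, stop at 1.4 (80 degrees). 60 degrees is 1.047. Free hinge, no stay or spring: the lid falls shut from any angle. The lid weighs about 0.7 kg (0.5 to 0.9).
- lid_handle (a point): Middle of the bar of the dark steel bow handle on the lid's front rail. Round bar 10 mm thick, 48 mm long over its ends, along the case's y; a 10 mm leg at each end; bar's middle 36 mm above the rail (31 mm free under it, 28 mm between legs). Lid closed: 120 mm above the counter, and 239 mm in front of and 50 mm above the hinge line. Turns rigidly with the lid.
- lid_hinge (a point): Middle of the lid's hinge line, along the case's y, at the top of its back wall, 70 mm above the counter. The lid: 14 mm thick aluminium frame, rails 22 mm wide, round a glass pane; 250 mm from hinge line to front edge, 320 mm wide. Closed, the pane's upper face is 81 mm above the counter (3 mm below the frame's).
- ringbox_red_center (a point): Centre of the closed wine-red ring box, 50 x 50 x 46 mm high, about 90 g, with a gold seam. It starts upright on the glass pane. Axes along its edges, z up.
- ringbox_green_center (a point): Centre of the closed emerald-green ring box, 50 x 50 x 46 mm high, about 90 g, with a gold seam. It starts upright on the glass pane. Axes along its edges, z up.
- tray: Walnut pick-up tray lined in blue, fixed to the counter, left or right of the case: 216 (its x) x 160 (its y) x 30 mm high, walls 6 mm, inner floor 6 mm above the counter and 204 x 148 mm. Origin: centre of its underside.
- bust: Display to leave alone: cream necklace bust with a gold chain, loose, 140 mm wide, 75 mm deep, 197 mm high, at the far left or far right. Origin: centre of its underside.
- bangle_stand: Display to leave alone: cream T-shaped stand with gold bangles, loose; foot 110 x 130 mm, bar along its y 160 mm long and 59 mm thick over the bangles with its axis 145 mm up, top 174 mm, on the other side of the case from the tray. Origin: centre of its underside.
- ring_cones: Display to leave alone: dark base 80 x 130 mm with three small cream ring cones, 64 mm high, loose, at the far right or far left. Origin: centre of its underside.
Not all that is in view belongs to the job. What is shaped like the part that bears ringbox_red_center but purple is not meant.

How it is judged:
By the outcome, as a careful person would: the job done as asked, in the order asked, and still so for the second after the job is handed in, while the arm keeps its last pose, push and grip.
It also fails if it takes over 72 s, if anything falls off the work surface, if the arm or the gripper's body presses on something with over 40 N, if the wrist force passes 120 N, or if a joint passes its speed limit or range.

### The arm

A 7-joint arm with a two-finger parallel gripper is mounted at the origin on the work surface. World frame = base frame: x ahead of the robot, y to its left, z up, the work surface at z = 0. Lengths are in m, angles in rad, forces in N, time in s.
With the tool pointing down it reaches from about 0.35 to 0.9 m from the base axis. Payload 19.9 kg.
Tool frame: the origin (TCP) lies at the centre of the arm's flange, where the gripper is bolted on; the fingertips stand 173 mm ahead of it and the grasp point (between the pads) lies 155 mm ahead of it; z points along the fingers, y is the direction in which the jaws open and shut (so a half turn about z gives the same grasp; the last joint's range is limited). The gripper opens to 85 mm and grips with 20 to 120 N. Pads are 22 mm wide; open, the fingers measure 114 mm over their backs; the gripper's body (76 mm by 85 mm) begins 54 mm behind the grasp point. The pads swing forward as they close: fully open they stand 13 mm farther back than shut.
Start: joints at [1.117, 0.417, -0.01, 1.614, 0.005, 1.111, -0.053], TCP at [0.25, -0.573, 0.405] pointing down, gripper open.
Joint ranges: [-2.81, 2.81], [-0.39, 2.02], [-1.27, 1.25], [0.06, 2.57], [-1.19, 4.33], [0.19, 2], [-2.82, 2.82]. Speed limits (rad/s): [1.89, 1.89, 2.39, 2.39, 3.01, 3.01, 3.01].

### API

Orientations are given as [roll, pitch, yaw] about the fixed x, y, z axes, in that order (R = Rz(yaw) Ry(pitch) Rx(roll)).
In Python, from rig import ctrl gives the robot as it stands. The module is installed in compiled form; this text tells all that it offers.
- The arm moves only by the tool jog_arm, never from a script. Its argument "plan" is a list of rows, each an object of numbers: "tx", "ty", "tz": the shift along the tool's x, y, z in units of 25 mm (1.0 is 25 mm); "spin": the turn about the tool's z in units of 6 degrees (1.0 is 6 degrees). A call has exactly 8 rows; each row is the pose to reach, as a shift and turn from the pose commanded when the call began, along the tool's axes at that moment; what a row does not reach only later rows make up. A row lasts 1/12 s, in which the tool goes at most 41.7 mm and 7.16 degrees, less where a joint would pass 70% of its speed; a pose out of reach is approached as far as the arm can. A call with a gripper value outside its range is refused whole. "jaw" is the finger opening in mm, from 0 to 85.4, set as the call begins (left out, the last holds). The fingers move at their own pace and stop on an object; "newtons" is the grip in N (left out, the last holds). Time passes only in rows, so rows that repeat a pose let the fingers close, or fill a call up. It gives the time, the measured TCP pose, the force and the opening at its end, in the units of the state.
- ctrl.read_state(): the state, without advancing time (a new reading comes with each control period).
- ctrl.read_camera(name): name is "scene" or "top"; returns the picture (420x560x3 uint8, red, green, blue); there is no depth.
- ctrl.calibration(name): a dict with "vfov" (degrees; the focal length in pixels is half the picture's height over the tangent of half this angle, whatever the lens; pixels are square), "cx", "cy" (the principal point, pixels), "rvec" (rotation vector, rad) and "tvec" (3), from world to camera coordinates, as OpenCV has them. Camera axes: x right, y down, z forward; pixel columns grow to the right and rows downward; lengths in m; the calibration is good to about 2 mm. A picture is of the moment at which its call begins. calibration takes no time and is no camera call.
- ctrl.close_job(): hands the job in, once; it reports no verdict.
The state is a dict: "t": time; "joints": joint angles; "joint_vel": joint speeds; "tau": joint torques, N m; "eef_pos": TCP position; "tcp_rot": TCP orientation; "contact_force": force on the tool from outside, world axes, zero at the start; "wrist_torque": the same for the moment, N m; "grip_width": opening from 0.0 (shut) to 1.0 (fully open).
Only numpy, scipy, OpenCV 4.12 (cv2) and the standard library are available. Lean on these libraries where they do the work, as an engineer would, in place of code of your own. Each camera call takes 0.05 s, during which the arm holds its last target.

## Working session

There is one attempt and no reset: what is moved stays moved. The work goes in short steps, Python scripts to look and compute and a tool call to move; the robot and the scene stay as the last step left them, time stands still between calls to the robot, and variables do not carry over. Pictures are saved under pics/ and viewed, and the job is handed in when it is done.

Besides the shell and the picture viewer there is one more tool, called after "Emit:" as name(argument=value, ...) on one line, values as JSON. jog_arm: Moves the arm, as the interface text tells. Its arguments: {"type":"object","properties":{"plan":{"type":"array"},"jaw":{"type":"number"},"newtons":{"type":"number"}},"required":["plan"]}

```bash
mkdir -p pics; ls
python3 - <<'E'
from rig import ctrl
import cv2
for n in("scene","top"):
    cv2.imwrite(f"pics/{n}0.png",ctrl.read_camera(n)[:,:,::-1]); print(n,ctrl.calibration(n))
print(ctrl.read_state())
E
```

```text
pics
scene {'vfov': 48.0834283125291, 'cx': 280.7172815915923, 'cy': 207.81606847070913, 'rvec': array([ 1.69416264,  2.15242179, -0.61054852]), 'tvec': array([ 0.15139166, -0.47405827,  1.44153721])}
top {'vfov': 48.79122938189101, 'cx': 289.7623383464662, 'cy': 208.9875094952374, 'rvec': array([ 2.1231119 , -2.12296842,  0.15965538]), 'tvec': array([0.00793427, 0.63330683, 1.26985275])}
{'t': 0.1, 'joints': array([ 1.11750142,  0.41790465, -0.01032313,  1.6141134 ,  0.00469774,
        1.11070066, -0.05303126]), 'joint_vel': array([-0.00068176, -0.0001195 , -0.0015596 , -0.001111  ,  0.00040905,
       -0.00081196, -0.00103091]), 'tau': array([ 2.17700966e-03, -8.65820432e+01,  6.80716764e-01, -4.35636914e+01,
        1.91744888e-02,  5.05742515e-03,  6.82238419e-05]), 'eef_pos': array([ 0.2501252 , -0.57263292,  0.40412888]), 'tcp_rot': array([-3.14049319e+00,  7.57604883e-05,  4.11789068e-01]), 'contact_force': array([ 0.81302537, -0.59324004,  0.06839799]), 'wrist_torque': array([-0.02065108, -0.02249522, -0.01784941]), 'grip_width': 0.9985575946622741}
```

View pics/scene0.png

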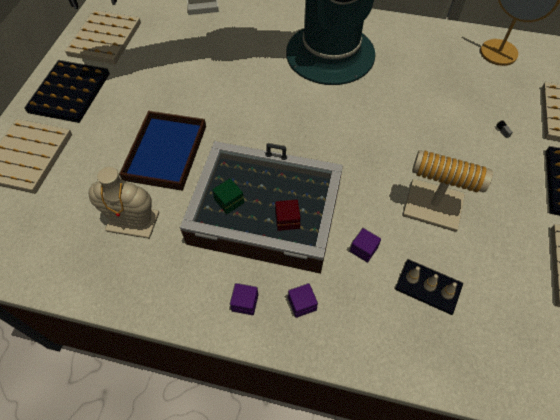

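View pics/top0.png

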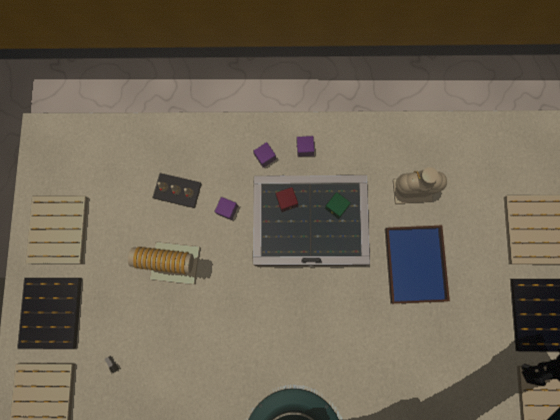

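The top view, where image up is world +x and image right is world −y, shows:
- the case at about (311,220), with its handle at (311,261)
- the red box at (287,199) and the green box at (337,205), both on the glass
- the blue tray at (417,264)
- the bangle stand at (165,262), the bust at (420,185) and the cones at (177,190)
- purple boxes at (265,154), (306,146) and (227,208), which are decoys standing on the counter

Next I'll measure positions and enlarge a crop.

```bash
cat > h.py <<'E'
import numpy as np,cv2
from rig import ctrl
def cam(n):
    c=ctrl.calibration(n);f=210/np.tan(np.radians(c['vfov'])/2)
    K=np.array([[f,0,c['cx']],[0,f,c['cy']],[0,0,1]]);R=cv2.Rodrigues(c['rvec'])[0]
    return K,R,np.array(c['tvec'])
def onz(n,px,z):
    K,R,t=cam(n);px=np.atleast_2d(px).astype(float)
    d=(R.T@np.linalg.inv(K)@np.c_[px,np.ones(len(px))].T).T;C=-R.T@t
    return C+d*((z-C[2])/d[:,2])[:,None]
def proj(n,P):
    K,R,t=cam(n);q=(K@(R@np.atleast_2d(P).T+t[:,None])).T
    return q[:,:2]/q[:,2:]
def tri(pa,pb):
    P=[];
    for n in("scene","top"):
        K,R,t=cam(n);P.append(K@np.c_[R,t])
    X=cv2.triangulatePoints(P[0],P[1],np.float64(pa).reshape(2,1),np.float64(pb).reshape(2,1));return (X[:3]/X[3]).ravel()
def mask(img,col):
    hsv=cv2.cvtColor(img,cv2.COLOR_RGB2HSV);h,s,v=cv2.split(hsv)
    if col=='red': m=((h<8)|(h>172))&(s>150)&(v>50)
    if col=='green': m=(h>55)&(h<85)&(s>120)&(v>25)
    if col=='blue': m=(h>105)&(h<125)&(s>150)&(v>50)
    m=m.astype(np.uint8)*255
    n,l,st,ce=cv2.connectedComponentsWithStats(m)
    return m,l,st
E
python3 - <<'E'
from h import *
for n in("top","scene"):
    im=cv2.imread(f"pics/{n}0.png")[:,:,::-1].copy()
    for c in('red','green','blue'):
        m,l,st=mask(im,c)
        for i in range(1,len(st)):
            if st[i,4]>80:
                cn=cv2.findContours((l==i).astype(np.uint8),0,2)[0][0]
                r=cv2.minAreaRect(cn); print(n,c,st[i],r)
    b=dict(top=(240,130,150,150),scene=(180,130,170,140))[n];x,y,w,h=b
    cv2.imwrite(f"pics/{n}_crop.png",cv2.resize(im[y:y+h,x:x+w,::-1],None,fx=4,fy=4,interpolation=2))
    print(onz(n,[[0,0],[559,419]],0))
E
```

```text
[[ 1.33874945  0.95952568  0.        ]
 [ 0.05916156 -0.72771053  0.        ]]
scene red [276 200  24  21 418] ((287.51483154296875, 209.6485137939453), (19.303720474243164, 21.990324020385742), 84.2894058227539)
scene green [212 179  31  26 444] ((227.1800079345703, 191.239990234375), (21.400001525878906, 22.799999237060547), 53.13010025024414)
scene blue [ 127  119   73   62 2923] ((163.0638885498047, 148.90255737304688), (51.11213684082031, 68.73090362548828), 20.725557327270508)
[[-2.26595393e-04 -1.12755224e+00 -1.11022302e-16]
 [ 9.12260805e-01  6.13739116e-01  0.00000000e+00]]
```

View pics/top_crop.png

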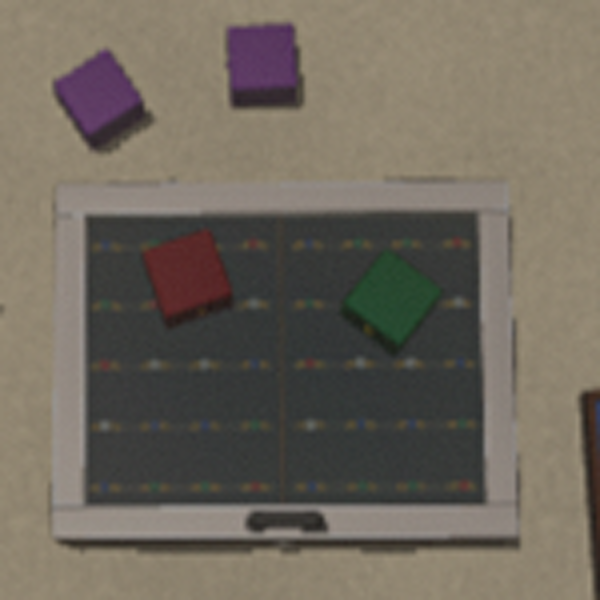

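View pics/scene_crop.png

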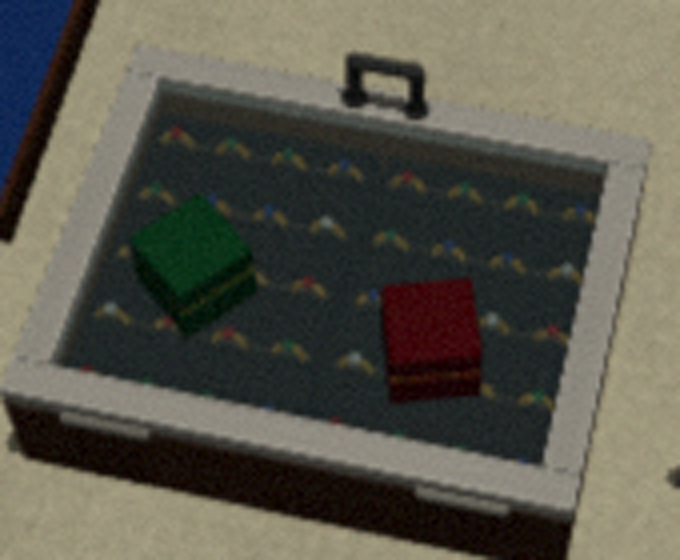

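The crops confirm it: the red box's top face is at about (287,198) and the green's at about (338,204), both on the glass. The purple boxes are all on the counter beyond or beside the case, so they're not meant.

Run:
```python
from h import *
def T(p): return np.array(p)/4+np.array([240,130])-.375
def S(p): return np.array(p)/4+np.array([180,130])-.375
def box(w,z,n):
    P=onz(n,w,z)[:,:2]; c=P.mean(0); a=[np.degrees(np.arctan2(*(P[(i+1)%4]-P[i])[::-1]))%90 for i in range(4)]
    print(n,c.round(4),np.round(a,1),[round(float(np.linalg.norm(P[(i+1)%4]-P[i])),4) for i in range(4)])
print('red');box(T([(142,254),(209,231),(231,288),(165,313)]),.127,'top');box(S([(382,287),(470,280),(478,355),(388,367)]),.127,'scene')
print('green');box(T([(388,250),(440,291),(395,342),(345,300)]),.127,'top');box(S([(197,197),(254,250),(185,302),(132,250)]),.127,'scene')
print('lid');box(T([(55,185),(508,182),(517,538),(53,540)]),.084,'top');box(S([(140,47),(650,148),(573,505),(3,388)]),.084,'scene')
print('handle',onz('top',T([286,520]),.12),onz('scene',S([386,68]),.12),tri(S([386,68]),T([286,520])))
for n in("top","scene"):
    im=cv2.imread(f"pics/{n}0.png")[:,:,::-1].copy();hsv=cv2.cvtColor(im,cv2.COLOR_RGB2HSV)
    m=((hsv[...,0]>100)&(hsv[...,0]<128)&(hsv[...,1]>110)&(hsv[...,2]>25)).astype(np.uint8)
    k,l,st,ce=cv2.connectedComponentsWithStats(m)
    for i in range(1,k):
        if st[i,4]>800:
            cn=cv2.findContours((l==i).astype(np.uint8),0,2)[0][0]
            b=cv2.boxPoints(cv2.minAreaRect(cn)); print('blue',n,st[i],b.round().tolist()); box(b,.006,n)
            hull=cv2.approxPolyDP(cn,8,True).reshape(-1,2);print(hull.tolist())
            if len(hull)==4: box(hull.astype(float),.006,n)
```

```text
red
top [0.6525 0.0159] [19.2 20.7 21.  21.3] [0.0482, 0.0422, 0.0478, 0.0437]
scene [0.6539 0.017 ] [18.9 17.7 22.3 17.6] [0.0475, 0.0468, 0.0478, 0.0496]
green
top [ 0.6355 -0.1227] [50.7 48.4 49.1 49.4] [0.0447, 0.0465, 0.0439, 0.0453]
scene [ 0.6392 -0.1191] [56.8 56.7 56.4 60.1] [0.0483, 0.0486, 0.0454, 0.0484]
lid
top [ 0.5992 -0.0498] [ 0.2 89.9  0.3  0.6] [0.3199, 0.2496, 0.3171, 0.25]
scene [ 0.601  -0.0476] [89.5  0.   0.7  0.2] [0.3165, 0.2394, 0.3159, 0.2458]
handle [[ 0.48507119 -0.05051975  0.12      ]] [[ 0.48717588 -0.04823276  0.12      ]] [ 0.48505682 -0.04970182  0.11708411]
blue top [ 390  229   54   72 3440] [[389.0, 230.0], [438.0, 227.0], [444.0, 298.0], [395.0, 302.0]]
top [ 0.4804 -0.3571] [4.6 1.5 4.6 2.6] [0.1441, 0.2053, 0.1404, 0.2052]
[[437, 229], [390, 231], [395, 300], [443, 298]]
top [ 0.4795 -0.3568] [2.4 2.1 2.5 1.9] [0.1372, 0.1984, 0.1366, 0.1983]
blue scene [ 127  118   73   63 2978] [[127.0, 172.0], [151.0, 107.0], [200.0, 125.0], [175.0, 190.0]]
scene [ 0.469  -0.3613] [ 6.2 78.5  2.7 80.6] [0.226, 0.1577, 0.2167, 0.1424]
[[152, 118], [127, 172], [179, 180], [199, 125]]
scene [ 0.4703 -0.3572] [2.  3.1 3.1 2.6] [0.1869, 0.138, 0.1856, 0.1344]
```

```bash
cat >> h.py <<'E'
from scipy.spatial.transform import Rotation as Ro
def go(x,y,z,yaw):
    s=ctrl.read_state();R=Ro.from_euler('xyz',s['tcp_rot']).as_matrix()
    d=R.T@(np.array([x,y,z])-s['eef_pos'])/.025
    dy=(yaw-np.degrees(s['tcp_rot'][2])+180)%360-180
    print('t',round(s['t'],2),'pos',s['eef_pos'].round(4),'yaw',round(float(np.degrees(s['tcp_rot'][2])),2),'F',s['contact_force'].round(1),'grip',round(s['grip_width'],3),'j7',round(float(s['joints'][6]),2))
    print('units tx,ty,tz',d.round(2),'spin',round(-dy/6,2))
E
python3 -c "
from h import *
go(.637,-.121,.405,51)"
```

```text
t 0.1 pos [ 0.2501 -0.5726  0.4041] yaw 23.59 F [ 0.8 -0.6  0.1] grip 0.999 j7 -0.05
units tx,ty,tz [ 21.41 -10.36  -0.03] spin -4.57
```

Emit:
jog_arm(plan=[{"tx":0.6,"ty":-0.3,"tz":0,"spin":-0.2},{"tx":1.8,"ty":-0.9,"tz":0,"spin":-0.6},{"tx":3.1,"ty":-1.5,"tz":0,"spin":-1.0},{"tx":4.4,"ty":-2.1,"tz":0,"spin":-1.6},{"tx":5.7,"ty":-2.8,"tz":0,"spin":-2.4},{"tx":7.0,"ty":-3.4,"tz":0,"spin":-3.2},{"tx":8.3,"ty":-4.0,"tz":0,"spin":-4.0},{"tx":9.6,"ty":-4.6,"tz":0,"spin":-4.6}], jaw=85)

```text
t: 0.77
eef_pos: [0.425, -0.3693, 0.4046]
tcp_rot: [-3.141, 0.0, 0.899]
contact_force: [-0.1, -0.0, -0.1]
grip_width: 0.993
```

```bash
python3 -c "
from h import *
go(.637,-.121,.405,51)"
```

```text
t 0.77 pos [ 0.425  -0.3693  0.4046] yaw 51.49 F [-0.1 -0.  -0.1] grip 0.993 j7 -0.07
units tx,ty,tz [13.05  0.45 -0.02] spin 0.08
```

Emit:
jog_arm(plan=[{"tx":1.3,"ty":0.0,"tz":0},{"tx":2.8,"ty":0.1,"tz":0},{"tx":4.4,"ty":0.2,"tz":0},{"tx":6.0,"ty":0.3,"tz":0},{"tx":7.6,"ty":0.4,"tz":0},{"tx":9.2,"ty":0.4,"tz":0},{"tx":10.4,"ty":0.4,"tz":0},{"tx":11.0,"ty":0.4,"tz":0}])

```text
invalid input at $.plan[0]: expected keys tx, ty, tz, spin
```

Run:
```python
from h import *
for n in("top","scene"):
    im=ctrl.read_camera(n); cv2.imwrite(f"pics/{n}1.png",im[:,:,::-1])
go(.637,-.121,.34,51)
```

```text
t 0.87 pos [ 0.4279 -0.3662  0.4047] yaw 51.82 F [ 0.3 -0.7  0.1] grip 0.998 j7 -0.08
units tx,ty,tz [12.88  0.51  2.61] spin 0.14
```

View pics/scene1.png

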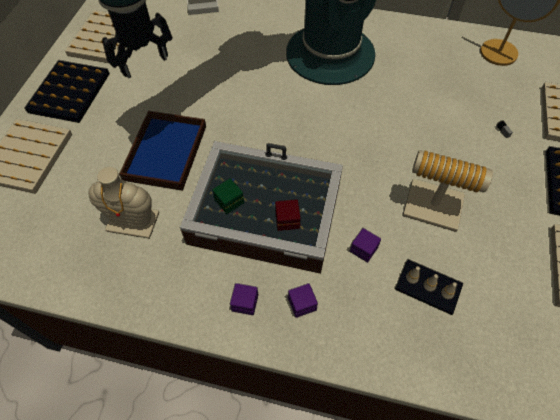

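The move was refused because a row needs every key. The picture shows the gripper at (140,45) and nothing else changed.

Emit:
jog_arm(plan=[{"tx":0.9,"ty":0.0,"tz":0,"spin":0},{"tx":2.4,"ty":0.1,"tz":0,"spin":0},{"tx":4.0,"ty":0.2,"tz":0,"spin":0},{"tx":5.6,"ty":0.3,"tz":0,"spin":0},{"tx":7.2,"ty":0.4,"tz":0,"spin":0},{"tx":8.8,"ty":0.4,"tz":0.4,"spin":0},{"tx":10.2,"ty":0.4,"tz":0.8,"spin":0},{"tx":11.2,"ty":0.5,"tz":1.0,"spin":0}])

```text
t: 1.53
eef_pos: [0.6105, -0.1571, 0.3784]
tcp_rot: [-3.14, -0.001, 0.896]
contact_force: [-0.4, -0.6, -0.0]
grip_width: 0.996
```

Run:
```python
from h import *
go(.637,-.121,.34,51)
```

```text
t 1.53 pos [ 0.6105 -0.1571  0.3784] yaw 51.36 F [-0.4 -0.6 -0. ] grip 0.996 j7 -0.59
units tx,ty,tz [ 1.79 -0.07  1.54] spin 0.06
```

Emit:
jog_arm(plan=[{"tx":0.7,"ty":0,"tz":0.3,"spin":0},{"tx":1.2,"ty":0,"tz":0.7,"spin":0},{"tx":1.5,"ty":-0.05,"tz":1.1,"spin":0},{"tx":1.7,"ty":-0.1,"tz":1.5,"spin":0},{"tx":1.7,"ty":-0.1,"tz":1.6,"spin":0},{"tx":1.7,"ty":-0.1,"tz":1.6,"spin":0},{"tx":1.7,"ty":-0.1,"tz":1.6,"spin":0},{"tx":1.7,"ty":-0.1,"tz":1.6,"spin":0}])

```text
t: 2.2
eef_pos: [0.6338, -0.1272, 0.3403]
tcp_rot: [3.141, -0.0, 0.892]
contact_force: [-0.3, -0.3, 1.1]
grip_width: 0.996
```

Run:
```python
from h import *
im=ctrl.read_camera("scene"); cv2.imwrite("pics/s2.png",im[:,:,::-1])
cv2.imwrite("pics/s2c.png",cv2.resize(im[80:260,160:360,::-1],None,fx=3,fy=3))
go(.637,-.121,.262,51)
```

```text
t 2.25 pos [ 0.6338 -0.127   0.3403] yaw 51.13 F [-0.6 -0.2 -0. ] grip 0.995 j7 -0.66
units tx,ty,tz [ 0.27 -0.05  3.13] spin 0.02
```

View pics/s2c.png

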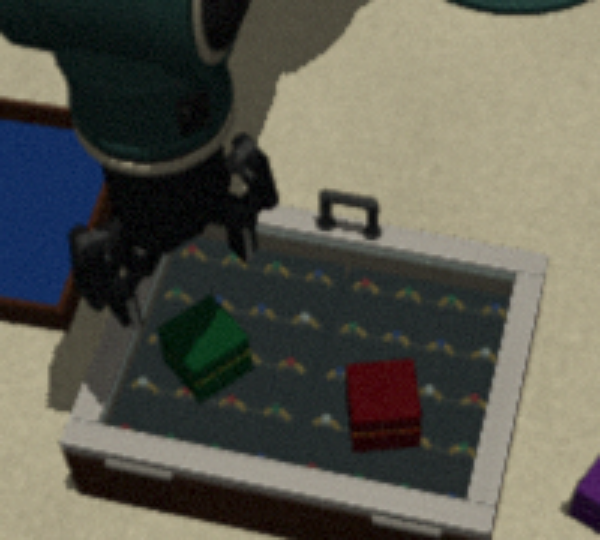

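The open fingers, at about (115,300) and (240,240) in the crop, straddle the green box. Descending.

Emit:
jog_arm(plan=[{"tx":0.2,"ty":0,"tz":0.3,"spin":0},{"tx":0.2,"ty":0,"tz":0.8,"spin":0},{"tx":0.2,"ty":0,"tz":1.4,"spin":0},{"tx":0.2,"ty":0,"tz":2.0,"spin":0},{"tx":0.2,"ty":0,"tz":2.5,"spin":0},{"tx":0.2,"ty":0,"tz":2.8,"spin":0},{"tx":0.2,"ty":0,"tz":3.0,"spin":0},{"tx":0.2,"ty":0,"tz":3.1,"spin":0}])

```text
t: 2.92
eef_pos: [0.6371, -0.1223, 0.2613]
tcp_rot: [-3.141, 0.0, 0.894]
contact_force: [0.2, -0.1, 0.4]
grip_width: 0.995
```

Emit:
jog_arm(plan=[{"tx":0,"ty":0,"tz":0,"spin":0},{"tx":0,"ty":0,"tz":0,"spin":0},{"tx":0,"ty":0,"tz":0,"spin":0},{"tx":0,"ty":0,"tz":0,"spin":0},{"tx":0,"ty":0,"tz":0,"spin":0},{"tx":0,"ty":0,"tz":0,"spin":0},{"tx":0,"ty":0,"tz":0,"spin":0},{"tx":0,"ty":0,"tz":0,"spin":0}], jaw=42, newtons=25)

```text
t: 3.58
eef_pos: [0.6373, -0.1223, 0.2629]
tcp_rot: [3.141, -0.001, 0.893]
contact_force: [-1.5, 0.8, 7.1]
grip_width: 0.584
```

Run:
```python
from h import *
im=ctrl.read_camera("scene")
cv2.imwrite("pics/s3c.png",cv2.resize(im[80:260,160:360,::-1],None,fx=3,fy=3))
go(.637,-.121,.262,51)
```

```text
t 3.63 pos [ 0.6373 -0.1223  0.2629] yaw 51.2 F [-0.9  0.4  6.8] grip 0.581 j7 -0.7
units tx,ty,tz [ 0.03 -0.04  0.04] spin 0.03
```

View pics/s3c.png

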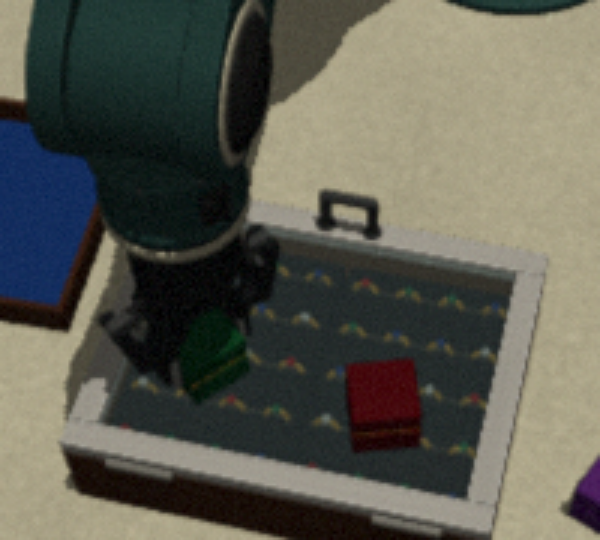

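The green box is gripped at 49.6 mm, centred between the pads. Lifting.

Emit:
jog_arm(plan=[{"tx":0,"ty":0,"tz":-0.2,"spin":0},{"tx":0,"ty":0,"tz":-0.6,"spin":0},{"tx":0,"ty":0,"tz":-1.2,"spin":0},{"tx":0,"ty":0,"tz":-1.8,"spin":0},{"tx":0,"ty":0,"tz":-2.4,"spin":0},{"tx":0,"ty":0,"tz":-2.8,"spin":0},{"tx":0,"ty":0,"tz":-3.0,"spin":0},{"tx":0,"ty":0,"tz":-3.0,"spin":0}], newtons=35)

```text
t: 4.3
eef_pos: [0.6373, -0.1224, 0.3385]
tcp_rot: [3.14, -0.001, 0.893]
contact_force: [-0.3, 0.7, -1.1]
grip_width: 0.58
```

Run:
```python
from h import *
go(.522,-.357,.338,2.5)
print(onz('top',[[395,203],[440,200],[440,192]],0))
```

```text
t 4.3 pos [ 0.6373 -0.1224  0.3385] yaw 51.19 F [-0.3  0.7 -1.1] grip 0.58 j7 -0.67
units tx,ty,tz [-1.02e+01  2.29e+00  1.00e-02] spin 8.11
[[ 0.66015621 -0.3035938   0.        ]
 [ 0.66895023 -0.43690286  0.        ]
 [ 0.69319595 -0.43818534  0.        ]]
```

Emit:
jog_arm(plan=[{"tx":-0.5,"ty":0.1,"tz":0,"spin":0.4},{"tx":-1.6,"ty":0.4,"tz":0,"spin":1.3},{"tx":-3.1,"ty":0.7,"tz":0,"spin":2.4},{"tx":-4.6,"ty":1.0,"tz":0,"spin":3.5},{"tx":-6.1,"ty":1.4,"tz":0,"spin":4.6},{"tx":-7.6,"ty":1.7,"tz":0,"spin":5.7},{"tx":-9.0,"ty":2.0,"tz":0,"spin":6.8},{"tx":-9.8,"ty":2.2,"tz":0,"spin":7.6}])

```text
t: 4.97
eef_pos: [0.5231, -0.3521, 0.3363]
tcp_rot: [3.141, 0.002, 0.085]
contact_force: [-0.4, -0.4, -0.5]
grip_width: 0.583
```

Run:
```python
from h import *
go(.522,-.357,.338,2.5)
```

```text
t 4.97 pos [ 0.5231 -0.3521  0.3363] yaw 4.89 F [-0.4 -0.4 -0.5] grip 0.583 j7 -0.98
units tx,ty,tz [-0.06  0.19 -0.07] spin 0.4
```

Emit:
jog_arm(plan=[{"tx":0,"ty":0.1,"tz":0.2,"spin":0.4},{"tx":0,"ty":0.2,"tz":0.7,"spin":0.4},{"tx":0,"ty":0.2,"tz":1.5,"spin":0.4},{"tx":0,"ty":0.2,"tz":2.4,"spin":0.4},{"tx":0,"ty":0.2,"tz":3.3,"spin":0.4},{"tx":0,"ty":0.2,"tz":4.0,"spin":0.4},{"tx":0,"ty":0.2,"tz":4.5,"spin":0.4},{"tx":0,"ty":0.2,"tz":4.8,"spin":0.4}])

```text
t: 5.63
eef_pos: [0.5265, -0.3519, 0.2146]
tcp_rot: [-3.14, 0.002, 0.057]
contact_force: [-0.0, 0.2, -1.4]
grip_width: 0.581
```

Run:
```python
from h import *
im=ctrl.read_camera("scene")
cv2.imwrite("pics/s4c.png",cv2.resize(im[40:220,80:280,::-1],None,fx=3,fy=3))
im=ctrl.read_camera("top")
cv2.imwrite("pics/t4c.png",cv2.resize(im[160:340,340:540,::-1],None,fx=3,fy=3))
go(.522,-.357,.1885,2.5)
```

```text
t 5.73 pos [ 0.5267 -0.3522  0.2157] yaw 3.24 F [-0.4  0.4 -0.8] grip 0.585 j7 -1.02
units tx,ty,tz [-0.2   0.18  1.09] spin 0.12
```

View pics/s4c.png

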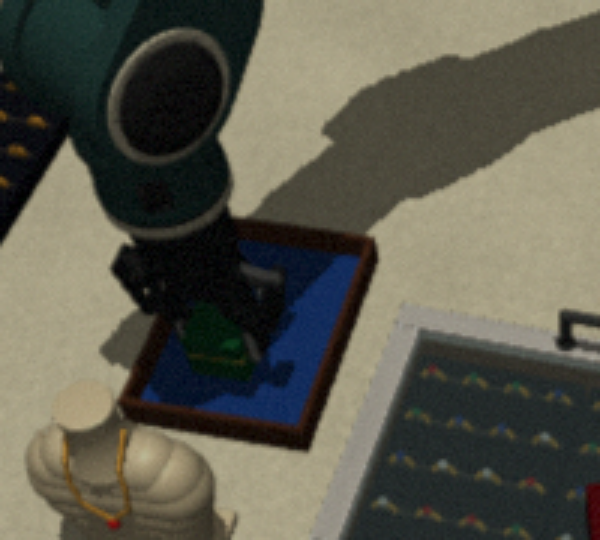

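View pics/t4c.png

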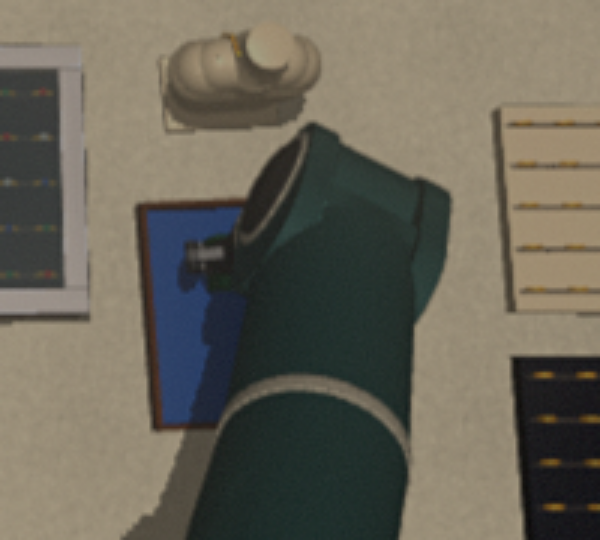

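The green box, at about (220,350) in the scene crop, hangs inside the tray's far half, clear of the walls. Lowering it.

Emit:
jog_arm(plan=[{"tx":-0.1,"ty":0.1,"tz":0.2,"spin":0.1},{"tx":-0.1,"ty":0.1,"tz":0.4,"spin":0.1},{"tx":-0.1,"ty":0.1,"tz":0.6,"spin":0.1},{"tx":-0.1,"ty":0.1,"tz":0.75,"spin":0.1},{"tx":-0.1,"ty":0.1,"tz":0.85,"spin":0.1},{"tx":-0.1,"ty":0.1,"tz":0.95,"spin":0.1},{"tx":-0.1,"ty":0.1,"tz":1.02,"spin":0.1},{"tx":-0.1,"ty":0.1,"tz":1.05,"spin":0.1}])

```text
t: 6.4
eef_pos: [0.5245, -0.3553, 0.1907]
tcp_rot: [-3.141, 0.0, 0.045]
contact_force: [-0.2, -0.1, -0.2]
grip_width: 0.588
```

Run:
```python
from h import *
go(.522,-.357,.1885,2.5)
```

```text
t 6.4 pos [ 0.5245 -0.3553  0.1907] yaw 2.6 F [-0.2 -0.1 -0.2] grip 0.588 j7 -1.02
units tx,ty,tz [-0.1   0.06  0.09] spin 0.02
```

Emit:
jog_arm(plan=[{"tx":0,"ty":0,"tz":0.02,"spin":0},{"tx":0,"ty":0,"tz":0.04,"spin":0},{"tx":0,"ty":0,"tz":0.06,"spin":0},{"tx":0,"ty":0,"tz":0.08,"spin":0},{"tx":0,"ty":0,"tz":0.1,"spin":0},{"tx":0,"ty":0,"tz":0.12,"spin":0},{"tx":0,"ty":0,"tz":0.12,"spin":0},{"tx":0,"ty":0,"tz":0.12,"spin":0}])

```text
t: 7.07
eef_pos: [0.5245, -0.3554, 0.188]
tcp_rot: [-3.142, 0.0, 0.045]
contact_force: [-1.3, 0.6, 1.1]
grip_width: 0.583
```

Emit:
jog_arm(plan=[{"tx":0,"ty":0,"tz":0.02,"spin":0},{"tx":0,"ty":0,"tz":0.03,"spin":0},{"tx":0,"ty":0,"tz":0.03,"spin":0},{"tx":0,"ty":0,"tz":0.03,"spin":0},{"tx":0,"ty":0,"tz":0.03,"spin":0},{"tx":0,"ty":0,"tz":0.03,"spin":0},{"tx":0,"ty":0,"tz":0.03,"spin":0},{"tx":0,"ty":0,"tz":0.03,"spin":0}])

```text
t: 7.73
eef_pos: [0.5246, -0.3553, 0.1879]
tcp_rot: [3.142, -0.0, 0.045]
contact_force: [-5.9, 3.2, 13.8]
grip_width: 0.582
```

Firm contact with the tray floor. Releasing.

Emit:
jog_arm(plan=[{"tx":0,"ty":0,"tz":-0.03,"spin":0},{"tx":0,"ty":0,"tz":-0.03,"spin":0},{"tx":0,"ty":0,"tz":-0.03,"spin":0},{"tx":0,"ty":0,"tz":-0.03,"spin":0},{"tx":0,"ty":0,"tz":-0.03,"spin":0},{"tx":0,"ty":0,"tz":-0.03,"spin":0},{"tx":0,"ty":0,"tz":-0.03,"spin":0},{"tx":0,"ty":0,"tz":-0.03,"spin":0}], jaw=74)

```text
t: 8.4
eef_pos: [0.5245, -0.3553, 0.1879]
tcp_rot: [-3.142, 0.0, 0.045]
contact_force: [-1.1, 0.6, -0.1]
grip_width: 0.868
```

Emit:
jog_arm(plan=[{"tx":0,"ty":0,"tz":-0.3,"spin":0},{"tx":0,"ty":0,"tz":-0.8,"spin":0},{"tx":0,"ty":0,"tz":-1.6,"spin":0},{"tx":0,"ty":0,"tz":-2.6,"spin":0},{"tx":0,"ty":0,"tz":-3.8,"spin":0},{"tx":0,"ty":0,"tz":-5.0,"spin":0},{"tx":0,"ty":0,"tz":-6.2,"spin":0},{"tx":0,"ty":0,"tz":-7.0,"spin":0}])

```text
t: 9.07
eef_pos: [0.5246, -0.3554, 0.3675]
tcp_rot: [3.14, -0.003, 0.045]
contact_force: [0.2, -0.8, -0.3]
grip_width: 0.863
```

Run:
```python
from h import *
im=ctrl.read_camera("scene")
cv2.imwrite("pics/s5c.png",cv2.resize(im[40:260,80:360,::-1],None,fx=2.5,fy=2.5))
go(.653,.0165,.36,20)
```

```text
t 9.12 pos [ 0.5251 -0.3557  0.3707] yaw 2.59 F [ 1.6 -1.   4.7] grip 0.866 j7 -1.01
units tx,ty,tz [  5.78 -14.64   0.4 ] spin -2.9
```

View pics/s5c.png

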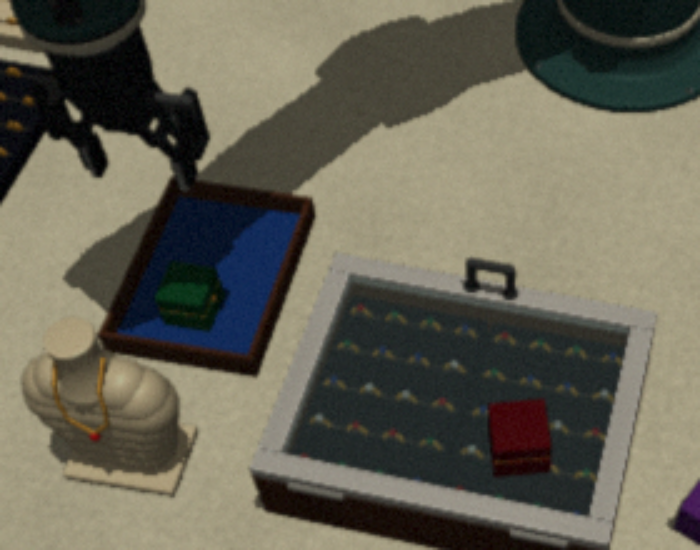

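The green box stands upright in the tray, at about (190,295) in the crop. On to the red one.

Emit:
jog_arm(plan=[{"tx":0.2,"ty":-0.5,"tz":0,"spin":-0.1},{"tx":0.6,"ty":-1.6,"tz":0,"spin":-0.3},{"tx":1.2,"ty":-3.0,"tz":0,"spin":-0.7},{"tx":1.8,"ty":-4.5,"tz":0,"spin":-1.1},{"tx":2.4,"ty":-6.0,"tz":0,"spin":-1.5},{"tx":3.0,"ty":-7.5,"tz":0,"spin":-1.9},{"tx":3.6,"ty":-9.0,"tz":0,"spin":-2.3},{"tx":4.1,"ty":-10.5,"tz":0,"spin":-2.7}], jaw=85)

```text
t: 9.78
eef_pos: [0.6153, -0.0857, 0.3634]
tcp_rot: [-3.141, -0.0, 0.331]
contact_force: [0.5, -1.2, 0.3]
grip_width: 0.994
```

Run:
```python
from h import *
go(.653,.0165,.36,20)
```

```text
t 9.78 pos [ 0.6153 -0.0857  0.3634] yaw 18.96 F [ 0.5 -1.2  0.3] grip 0.994 j7 -1.23
units tx,ty,tz [ 2.76 -3.38  0.14] spin -0.17
```

Emit:
jog_arm(plan=[{"tx":0.8,"ty":-1.0,"tz":0.1,"spin":-0.1},{"tx":1.7,"ty":-2.1,"tz":0.3,"spin":-0.2},{"tx":2.4,"ty":-2.9,"tz":0.6,"spin":-0.2},{"tx":2.7,"ty":-3.3,"tz":1.0,"spin":-0.2},{"tx":2.8,"ty":-3.4,"tz":1.2,"spin":-0.2},{"tx":2.8,"ty":-3.4,"tz":1.2,"spin":-0.2},{"tx":2.8,"ty":-3.4,"tz":1.2,"spin":-0.2},{"tx":2.8,"ty":-3.4,"tz":1.2,"spin":-0.2}])

```text
t: 10.45
eef_pos: [0.6538, 0.0129, 0.3334]
tcp_rot: [3.141, 0.0, 0.347]
contact_force: [0.2, 0.1, -0.2]
grip_width: 0.997
```

Run:
```python
from h import *
im=ctrl.read_camera("scene")
cv2.imwrite("pics/s6c.png",cv2.resize(im[80:260,180:380,::-1],None,fx=3,fy=3))
go(.653,.0165,.2625,20)
```

```text
t 10.5 pos [0.6538 0.013  0.3335] yaw 19.88 F [ 0.2 -0.3  0.6] grip 0.994 j7 -1.39
units tx,ty,tz [ 0.02 -0.15  2.84] spin -0.02
```

View pics/s6c.png

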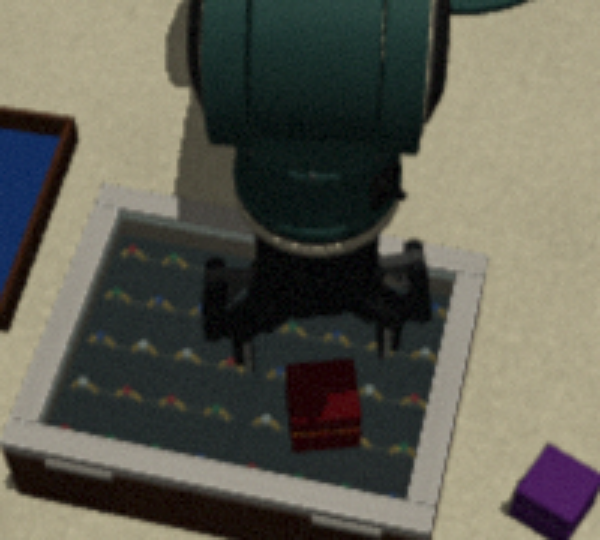

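The fingers at about (245,350) and (390,340) in the crop straddle the red box. Descending and gripping.

Emit:
jog_arm(plan=[{"tx":0,"ty":-0.1,"tz":0.3,"spin":0},{"tx":0,"ty":-0.1,"tz":0.8,"spin":0},{"tx":0,"ty":-0.1,"tz":1.3,"spin":0},{"tx":0,"ty":-0.1,"tz":1.8,"spin":0},{"tx":0,"ty":-0.1,"tz":2.2,"spin":0},{"tx":0,"ty":-0.1,"tz":2.5,"spin":0},{"tx":0,"ty":-0.1,"tz":2.7,"spin":0},{"tx":0,"ty":-0.1,"tz":2.8,"spin":0}])

```text
t: 11.17
eef_pos: [0.653, 0.0169, 0.2619]
tcp_rot: [-3.141, 0.001, 0.349]
contact_force: [0.0, -0.6, -0.1]
grip_width: 0.992
```

Emit:
jog_arm(plan=[{"tx":0,"ty":0,"tz":0,"spin":0},{"tx":0,"ty":0,"tz":0,"spin":0},{"tx":0,"ty":0,"tz":0,"spin":0},{"tx":0,"ty":0,"tz":0,"spin":0},{"tx":0,"ty":0,"tz":0,"spin":0},{"tx":0,"ty":0,"tz":0,"spin":0},{"tx":0,"ty":0,"tz":0,"spin":0},{"tx":0,"ty":0,"tz":0,"spin":0}], jaw=42, newtons=25)

```text
t: 11.83
eef_pos: [0.6533, 0.017, 0.2636]
tcp_rot: [3.141, -0.001, 0.349]
contact_force: [-0.4, -0.5, 5.9]
grip_width: 0.585
```

Run:
```python
from h import *
im=ctrl.read_camera("scene")
cv2.imwrite("pics/s7c.png",cv2.resize(im[80:260,180:380,::-1],None,fx=3,fy=3))
go(.435,-.357,.338,2.5)
```

```text
t 11.88 pos [0.6533 0.017  0.2636] yaw 20.0 F [-0.9  0.3  6.2] grip 0.584 j7 -1.42
units tx,ty,tz [-13.32  11.07  -2.99] spin 2.92
```

View pics/s7c.png

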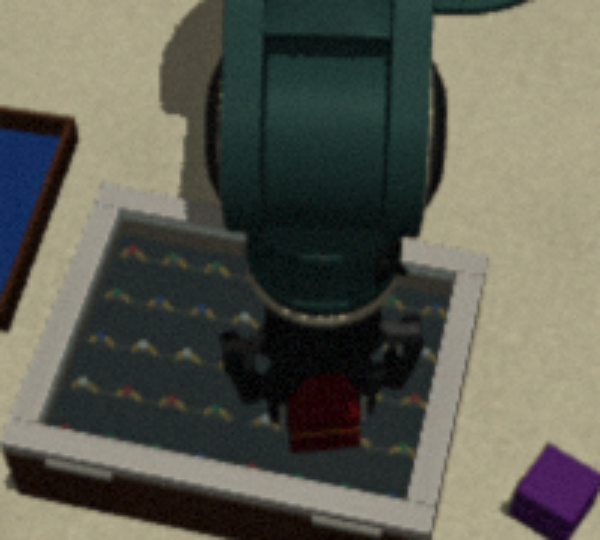

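The red box is held, with the opening at about 50 mm. Lifting, then carrying it over.

Emit:
jog_arm(plan=[{"tx":0,"ty":0,"tz":-0.2,"spin":0},{"tx":0,"ty":0,"tz":-0.6,"spin":0},{"tx":0,"ty":0,"tz":-1.2,"spin":0},{"tx":0,"ty":0,"tz":-1.8,"spin":0},{"tx":0,"ty":0,"tz":-2.4,"spin":0},{"tx":0,"ty":0,"tz":-2.8,"spin":0},{"tx":-0.3,"ty":0.2,"tz":-3.0,"spin":0},{"tx":-0.8,"ty":0.7,"tz":-3.1,"spin":0}], newtons=35)

```text
t: 12.55
eef_pos: [0.6401, -0.005, 0.3413]
tcp_rot: [-3.141, -0.001, 0.352]
contact_force: [0.6, -0.0, -0.8]
grip_width: 0.581
```

Emit:
jog_arm(plan=[{"tx":-1.0,"ty":0.8,"tz":0,"spin":0.3},{"tx":-2.0,"ty":1.7,"tz":0,"spin":0.6},{"tx":-3.1,"ty":2.6,"tz":0,"spin":1.0},{"tx":-4.2,"ty":3.5,"tz":0,"spin":1.4},{"tx":-5.3,"ty":4.4,"tz":0,"spin":1.8},{"tx":-6.4,"ty":5.3,"tz":0,"spin":2.2},{"tx":-7.5,"ty":6.2,"tz":0,"spin":2.6},{"tx":-8.5,"ty":7.0,"tz":0,"spin":2.9}])

```text
t: 13.22
eef_pos: [0.4983, -0.2456, 0.3403]
tcp_rot: [3.142, 0.001, 0.042]
contact_force: [1.2, -0.3, -0.5]
grip_width: 0.579
```

Run:
```python
from h import *
go(.435,-.357,.338,2.5)
```

```text
t 13.22 pos [ 0.4983 -0.2456  0.3403] yaw 2.39 F [ 1.2 -0.3 -0.5] grip 0.579 j7 -1.16
units tx,ty,tz [-2.72  4.34  0.1 ] spin -0.02
```

Emit:
jog_arm(plan=[{"tx":-0.6,"ty":1.0,"tz":0,"spin":0},{"tx":-1.2,"ty":2.0,"tz":0,"spin":0},{"tx":-1.8,"ty":2.9,"tz":0,"spin":0},{"tx":-2.2,"ty":3.5,"tz":0,"spin":0},{"tx":-2.5,"ty":3.8,"tz":0.3,"spin":0},{"tx":-2.6,"ty":4.0,"tz":0.8,"spin":0},{"tx":-2.6,"ty":4.1,"tz":1.5,"spin":0},{"tx":-2.6,"ty":4.1,"tz":2.2,"spin":0}])

```text
t: 13.88
eef_pos: [0.44, -0.3485, 0.2838]
tcp_rot: [-3.141, 0.0, 0.046]
contact_force: [0.5, -0.1, -1.2]
grip_width: 0.58
```

Run:
```python
from h import *
go(.435,-.357,.2157,2.5)
im=ctrl.read_camera("scene")
cv2.imwrite("pics/s8c.png",cv2.resize(im[40:220,80:280,::-1],None,fx=3,fy=3))
```

```text
t 13.88 pos [ 0.44   -0.3485  0.2838] yaw 2.61 F [ 0.5 -0.1 -1.2] grip 0.58 j7 -0.94
units tx,ty,tz [-0.22  0.33  2.72] spin 0.02
```

View pics/s8c.png

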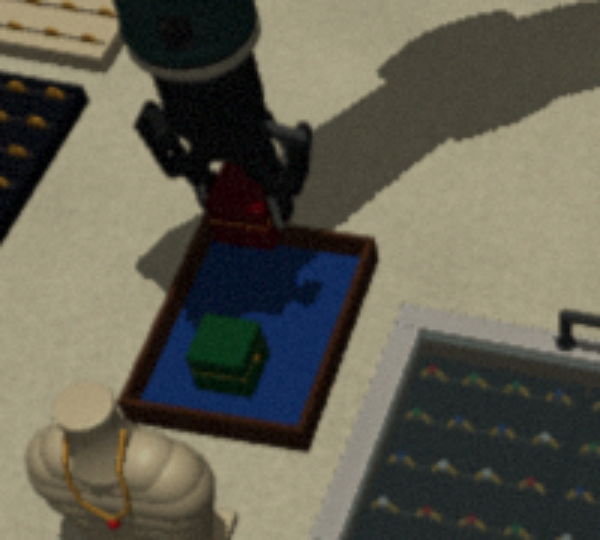

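The green box is still upright at (228,352) in the crop, and the red one hangs above the tray's near half. Lowering it.

Emit:
jog_arm(plan=[{"tx":-0.1,"ty":0.2,"tz":0.6,"spin":0},{"tx":-0.2,"ty":0.2,"tz":1.2,"spin":0},{"tx":-0.2,"ty":0.2,"tz":1.8,"spin":0},{"tx":-0.2,"ty":0.2,"tz":2.3,"spin":0},{"tx":-0.2,"ty":0.2,"tz":2.7,"spin":0},{"tx":-0.2,"ty":0.2,"tz":3.0,"spin":0},{"tx":-0.2,"ty":0.2,"tz":3.2,"spin":0},{"tx":-0.2,"ty":0.2,"tz":3.3,"spin":0}])

```text
t: 14.6
eef_pos: [0.4355, -0.3539, 0.2024]
tcp_rot: [-3.141, 0.0, 0.046]
contact_force: [-0.5, -0.1, -0.9]
grip_width: 0.579
```

Run:
```python
from h import *
go(.435,-.357,.189,2.5)
im=ctrl.read_camera("scene")
cv2.imwrite("pics/s9c.png",cv2.resize(im[40:220,80:280,::-1],None,fx=3,fy=3))
```

```text
t 14.6 pos [ 0.4355 -0.3539  0.2024] yaw 2.61 F [-0.5 -0.1 -0.9] grip 0.579 j7 -0.93
units tx,ty,tz [-0.02  0.12  0.53] spin 0.02
```

View pics/s9c.png

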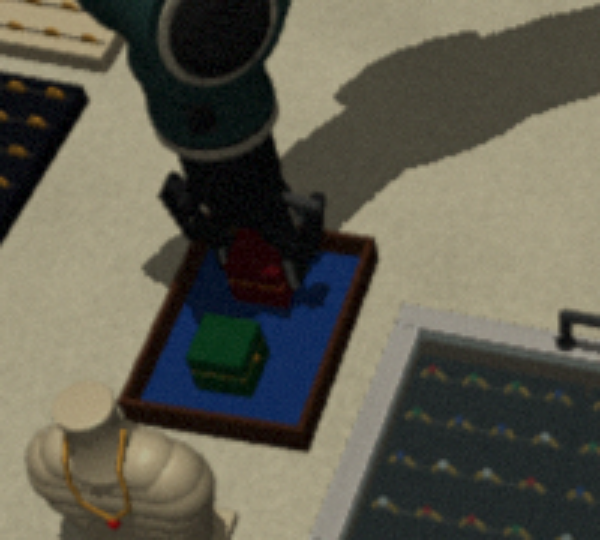

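Emit:
jog_arm(plan=[{"tx":0,"ty":0,"tz":0.1,"spin":0},{"tx":0,"ty":0,"tz":0.2,"spin":0},{"tx":0,"ty":0,"tz":0.3,"spin":0},{"tx":0,"ty":0,"tz":0.38,"spin":0},{"tx":0,"ty":0,"tz":0.44,"spin":0},{"tx":0,"ty":0,"tz":0.48,"spin":0},{"tx":0,"ty":0,"tz":0.5,"spin":0},{"tx":0,"ty":0,"tz":0.5,"spin":0}])

```text
t: 15.32
eef_pos: [0.4354, -0.3541, 0.1904]
tcp_rot: [-3.141, 0.0, 0.045]
contact_force: [0.0, -0.1, -1.4]
grip_width: 0.578
```

Emit:
jog_arm(plan=[{"tx":0,"ty":0,"tz":0.02,"spin":0},{"tx":0,"ty":0,"tz":0.03,"spin":0},{"tx":0,"ty":0,"tz":0.04,"spin":0},{"tx":0,"ty":0,"tz":0.05,"spin":0},{"tx":0,"ty":0,"tz":0.05,"spin":0},{"tx":0,"ty":0,"tz":0.05,"spin":0},{"tx":0,"ty":0,"tz":0.05,"spin":0},{"tx":0,"ty":0,"tz":0.05,"spin":0}])

```text
t: 15.98
eef_pos: [0.4354, -0.3541, 0.1892]
tcp_rot: [-3.142, 0.0, 0.045]
contact_force: [0.1, 0.7, -1.0]
grip_width: 0.585
```

Emit:
jog_arm(plan=[{"tx":0,"ty":0,"tz":0.01,"spin":0},{"tx":0,"ty":0,"tz":0.02,"spin":0},{"tx":0,"ty":0,"tz":0.03,"spin":0},{"tx":0,"ty":0,"tz":0.04,"spin":0},{"tx":0,"ty":0,"tz":0.05,"spin":0},{"tx":0,"ty":0,"tz":0.05,"spin":0},{"tx":0,"ty":0,"tz":0.05,"spin":0},{"tx":0,"ty":0,"tz":0.05,"spin":0}])

```text
t: 16.65
eef_pos: [0.4354, -0.354, 0.1886]
tcp_rot: [3.142, 0.0, 0.045]
contact_force: [-3.8, 3.2, 14.4]
grip_width: 0.582
```

On the floor. Releasing and rising.

Emit:
jog_arm(plan=[{"tx":0,"ty":0,"tz":-0.03,"spin":0},{"tx":0,"ty":0,"tz":-0.03,"spin":0},{"tx":0,"ty":0,"tz":-0.03,"spin":0},{"tx":0,"ty":0,"tz":-0.03,"spin":0},{"tx":0,"ty":0,"tz":-0.03,"spin":0},{"tx":0,"ty":0,"tz":-0.03,"spin":0},{"tx":0,"ty":0,"tz":-0.03,"spin":0},{"tx":0,"ty":0,"tz":-0.03,"spin":0}], jaw=74)

```text
t: 17.32
eef_pos: [0.4354, -0.3541, 0.1886]
tcp_rot: [-3.142, 0.0, 0.045]
contact_force: [-0.4, 0.6, -0.4]
grip_width: 0.86
```

Emit:
jog_arm(plan=[{"tx":0,"ty":0,"tz":-0.3,"spin":0},{"tx":0,"ty":0,"tz":-0.8,"spin":0},{"tx":0,"ty":0,"tz":-1.6,"spin":0},{"tx":0,"ty":0,"tz":-2.6,"spin":0},{"tx":0,"ty":0,"tz":-3.8,"spin":0},{"tx":0,"ty":0,"tz":-5.0,"spin":0},{"tx":0,"ty":0,"tz":-6.0,"spin":0},{"tx":0,"ty":0,"tz":-6.5,"spin":0}])

```text
t: 17.98
eef_pos: [0.4356, -0.3542, 0.3559]
tcp_rot: [3.139, -0.004, 0.045]
contact_force: [0.6, 0.0, 0.5]
grip_width: 0.866
```

Run:
```python
from h import *
go(.486,-.0495,.345,0)
im=ctrl.read_camera("scene")
cv2.imwrite("pics/s10c.png",cv2.resize(im[40:260,80:360,::-1],None,fx=2.5,fy=2.5))
im=ctrl.read_camera("top")
cv2.imwrite("pics/t10c.png",cv2.resize(im[165:315,235:465,::-1],None,fx=3,fy=3,interpolation=2))
```

```text
t 17.98 pos [ 0.4356 -0.3542  0.3559] yaw 2.59 F [0.6 0.  0.5] grip 0.866 j7 -0.92
units tx,ty,tz [  2.57 -12.09   0.41] spin 0.43
```

View pics/s10c.png

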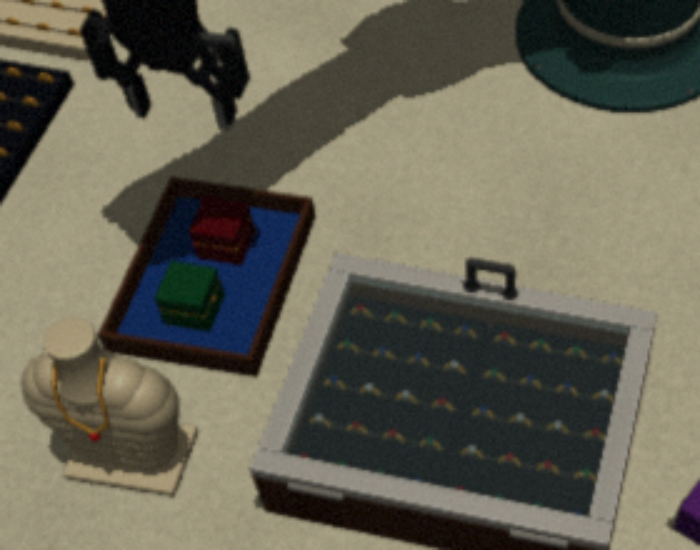

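View pics/t10c.png

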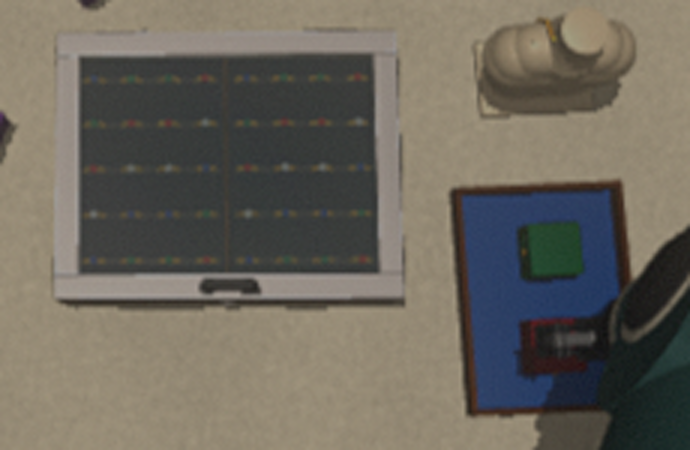

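Both boxes stand upright in the tray: red at (222,230) and green at (188,293) in the scene crop. The lid is clear. I'll now go to the handle with the jaws along y, to clasp the bow across its two legs. The round and flat contact there lets the lid turn in the pads.

Emit:
jog_arm(plan=[{"tx":0.1,"ty":-0.6,"tz":0,"spin":0.1},{"tx":0.4,"ty":-1.8,"tz":0,"spin":0.2},{"tx":0.7,"ty":-3.2,"tz":0,"spin":0.3},{"tx":1.0,"ty":-4.7,"tz":0,"spin":0.4},{"tx":1.3,"ty":-6.2,"tz":0,"spin":0.4},{"tx":1.6,"ty":-7.7,"tz":0,"spin":0.4},{"tx":1.9,"ty":-9.1,"tz":0,"spin":0.4},{"tx":2.2,"ty":-10.3,"tz":0,"spin":0.4}], jaw=80)

```text
t: 18.75
eef_pos: [0.4783, -0.0918, 0.3512]
tcp_rot: [-3.141, 0.0, 0.005]
contact_force: [0.9, -0.0, 0.2]
grip_width: 0.937
```

Run:
```python
from h import *
go(.486,-.0495,.345,0)
```

```text
t 18.75 pos [ 0.4783 -0.0918  0.3512] yaw 0.26 F [ 0.9 -0.   0.2] grip 0.937 j7 -1.49
units tx,ty,tz [ 0.32 -1.69  0.25] spin 0.04
```

Emit:
jog_arm(plan=[{"tx":0.1,"ty":-0.6,"tz":0,"spin":0},{"tx":0.2,"ty":-1.1,"tz":0.2,"spin":0},{"tx":0.3,"ty":-1.4,"tz":0.5,"spin":0},{"tx":0.3,"ty":-1.6,"tz":0.8,"spin":0},{"tx":0.3,"ty":-1.6,"tz":1.1,"spin":0},{"tx":0.3,"ty":-1.6,"tz":1.3,"spin":0},{"tx":0.3,"ty":-1.6,"tz":1.4,"spin":0},{"tx":0.3,"ty":-1.6,"tz":1.4,"spin":0}])

```text
t: 19.42
eef_pos: [0.4858, -0.0551, 0.3154]
tcp_rot: [-3.142, 0.001, 0.002]
contact_force: [-0.8, -0.3, -0.7]
grip_width: 0.937
```

Run:
```python
from h import *
go(.486,-.0495,.268,0)
im=ctrl.read_camera("scene")
cv2.imwrite("pics/s11c.png",cv2.resize(im[60:220,190:370,::-1],None,fx=4,fy=4,interpolation=2))
```

```text
t 19.42 pos [ 0.4858 -0.0551  0.3154] yaw 0.13 F [-0.8 -0.3 -0.7] grip 0.937 j7 -1.59
units tx,ty,tz [ 0.01 -0.22  1.9 ] spin 0.02
```

View pics/s11c.png

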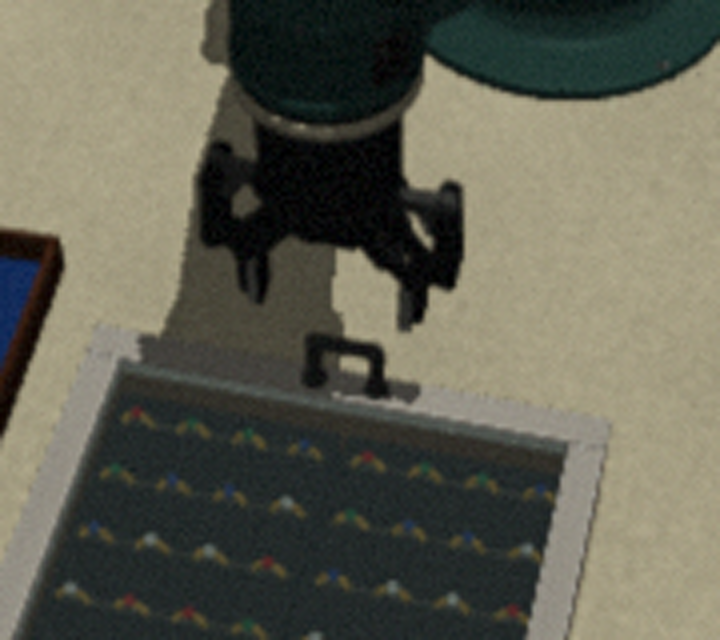

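The fingers at (255,295) and (410,320) in the crop straddle the handle at (345,360). Descending.

Emit:
jog_arm(plan=[{"tx":0,"ty":-0.1,"tz":0.2,"spin":0},{"tx":0,"ty":-0.2,"tz":0.5,"spin":0},{"tx":0,"ty":-0.2,"tz":0.9,"spin":0},{"tx":0,"ty":-0.2,"tz":1.2,"spin":0},{"tx":0,"ty":-0.2,"tz":1.5,"spin":0},{"tx":0,"ty":-0.2,"tz":1.7,"spin":0},{"tx":0,"ty":-0.2,"tz":1.8,"spin":0},{"tx":0,"ty":-0.2,"tz":1.8,"spin":0}])

```text
t: 20.13
eef_pos: [0.4859, -0.0493, 0.2705]
tcp_rot: [-3.141, 0.001, 0.003]
contact_force: [-0.3, -0.7, 0.3]
grip_width: 0.936
```

Run:
```python
from h import *
go(.486,-.0495,.268,0)
im=ctrl.read_camera("scene")
cv2.imwrite("pics/s12c.png",cv2.resize(im[60:220,190:370,::-1],None,fx=4,fy=4,interpolation=2))
im=ctrl.read_camera("top")
cv2.imwrite("pics/t12c.png",cv2.resize(im[165:315,235:415,::-1],None,fx=4,fy=4,interpolation=2))
```

```text
t 20.13 pos [ 0.4859 -0.0493  0.2705] yaw 0.2 F [-0.3 -0.7  0.3] grip 0.936 j7 -1.62
units tx,ty,tz [0.   0.01 0.1 ] spin 0.03
```

View pics/s12c.png

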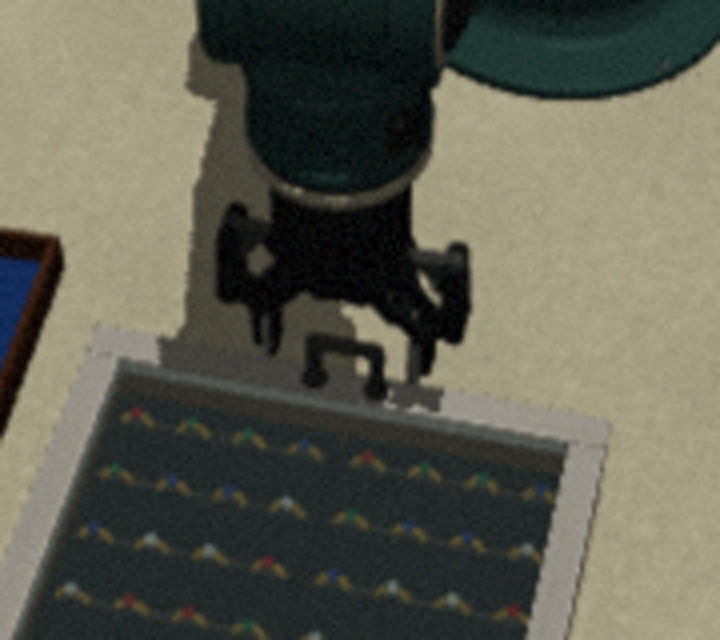

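View pics/t12c.png

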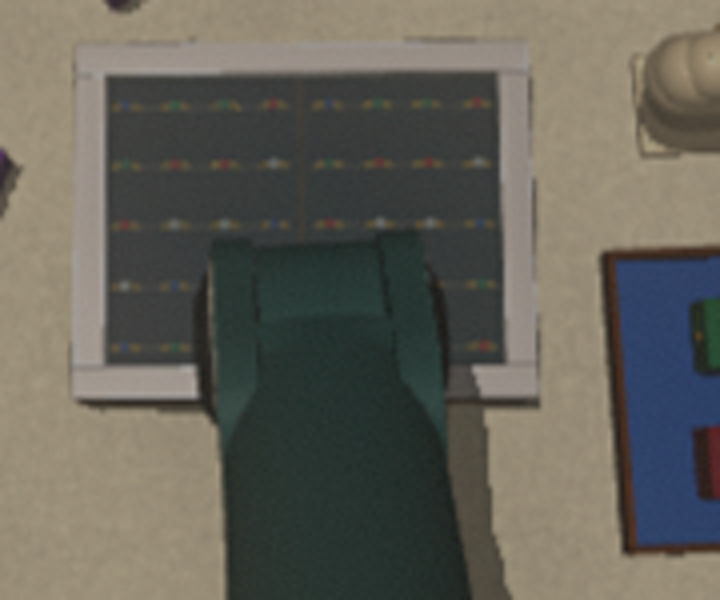

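Emit:
jog_arm(plan=[{"tx":0,"ty":0,"tz":0.05,"spin":0},{"tx":0,"ty":0,"tz":0.1,"spin":0},{"tx":0,"ty":0,"tz":0.1,"spin":0},{"tx":0,"ty":0,"tz":0.1,"spin":0},{"tx":0,"ty":0,"tz":0.1,"spin":0},{"tx":0,"ty":0,"tz":0.1,"spin":0},{"tx":0,"ty":0,"tz":0.1,"spin":0},{"tx":0,"ty":0,"tz":0.1,"spin":0}], jaw=40, newtons=30)

```text
t: 20.9
eef_pos: [0.486, -0.0489, 0.269]
tcp_rot: [-3.141, -0.0, 0.004]
contact_force: [-2.1, 2.7, 5.5]
grip_width: 0.547
```

Run:
```python
from h import *
go(.486,-.0495,.268,0)
im=ctrl.read_camera("scene")
cv2.imwrite("pics/s13c.png",cv2.resize(im[60:220,190:370,::-1],None,fx=4,fy=4,interpolation=2))
a0=np.arctan2(50,239);r=np.hypot(50,239)
for a in range(0,61,4):
    b=a0+np.radians(a); print(a,'tx %.2f tz %.2f'%((239-r*np.cos(b))/25,-(r*np.sin(b)-50)/25))
```

```text
t 20.9 pos [ 0.486  -0.0489  0.269 ] yaw 0.22 F [-2.1  2.7  5.5] grip 0.547 j7 -1.63
units tx,ty,tz [-0.    0.02  0.04] spin 0.04
0 tx 0.00 tz -0.00
4 tx 0.16 tz -0.66
8 tx 0.37 tz -1.31
12 tx 0.62 tz -1.94
16 tx 0.92 tz -2.56
20 tx 1.26 tz -3.15
24 tx 1.64 tz -3.72
28 tx 2.06 tz -4.25
32 tx 2.51 tz -4.76
36 tx 3.00 tz -5.24
40 tx 3.52 tz -5.68
44 tx 4.07 tz -6.08
48 tx 4.65 tz -6.44
52 tx 5.25 tz -6.76
56 tx 5.87 tz -7.04
60 tx 6.51 tz -7.28
```

View pics/s13c.png

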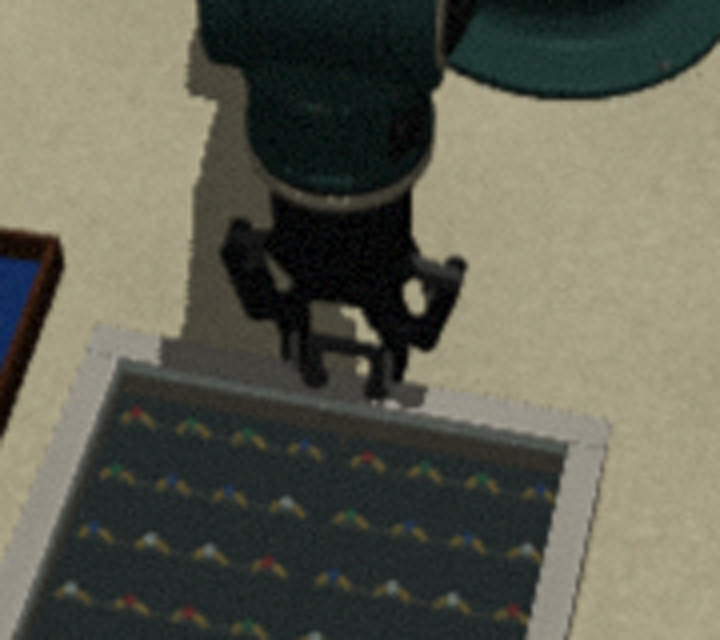

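The handle is clasped at 46.7 mm. Working out the arc about the hinge for the pad centre, about 7 mm below the bar's middle, then raising with a firmer grip.

Run:
```python
import numpy as np
a0=np.arctan2(43,239);r=np.hypot(43,239)
for a in [0,.5,1.5,3,5,7,9,11,13,15,17,19,21.5,24,26.5,29,31.5,34,36.5,39,41.5,44,46.5,49,51.5,54,56,58,59,60]:
    b=a0+np.radians(a); print(a,'tx %.2f tz %.2f'%((239-r*np.cos(b))/25,-(r*np.sin(b)-43)/25))
```

```text
0 tx 0.00 tz -0.00
0.5 tx 0.02 tz -0.08
1.5 tx 0.05 tz -0.25
3 tx 0.10 tz -0.50
5 tx 0.19 tz -0.83
7 tx 0.28 tz -1.15
9 tx 0.39 tz -1.47
11 tx 0.50 tz -1.79
13 tx 0.63 tz -2.11
15 tx 0.77 tz -2.42
17 tx 0.92 tz -2.72
19 tx 1.08 tz -3.02
21.5 tx 1.30 tz -3.38
24 tx 1.53 tz -3.74
26.5 tx 1.77 tz -4.08
29 tx 2.03 tz -4.42
31.5 tx 2.31 tz -4.74
34 tx 2.60 tz -5.05
36.5 tx 2.90 tz -5.35
39 tx 3.21 tz -5.63
41.5 tx 3.54 tz -5.90
44 tx 3.88 tz -6.16
46.5 tx 4.23 tz -6.40
49 tx 4.59 tz -6.62
51.5 tx 4.95 tz -6.83
54 tx 5.33 tz -7.03
56 tx 5.64 tz -7.17
58 tx 5.95 tz -7.30
59 tx 6.11 tz -7.36
60 tx 6.27 tz -7.42
```

Emit:
jog_arm(plan=[{"tx":0,"ty":0,"tz":0,"spin":0},{"tx":0,"ty":0,"tz":0,"spin":0},{"tx":0.02,"ty":0,"tz":-0.08,"spin":0},{"tx":0.05,"ty":0,"tz":-0.25,"spin":0},{"tx":0.1,"ty":0,"tz":-0.5,"spin":0},{"tx":0.19,"ty":0,"tz":-0.83,"spin":0},{"tx":0.28,"ty":0,"tz":-1.15,"spin":0},{"tx":0.28,"ty":0,"tz":-1.15,"spin":0}], newtons=60)

```text
t: 21.62
eef_pos: [0.4938, -0.0488, 0.2989]
tcp_rot: [-3.141, -0.002, 0.004]
contact_force: [5.3, 4.6, -7.0]
grip_width: 0.54
```

Run:
```python
from h import *
go(.493,-.0489,.2978,0);print(ctrl.read_state()['wrist_torque'])
im=ctrl.read_camera("scene")
cv2.imwrite("pics/s14c.png",cv2.resize(im[60:260,180:370,::-1],None,fx=3,fy=3,interpolation=2))
```

```text
t 21.62 pos [ 0.4938 -0.0488  0.2989] yaw 0.25 F [ 5.3  4.6 -7. ] grip 0.54 j7 -1.61
units tx,ty,tz [-0.03  0.    0.05] spin 0.04
[ 1.11950007 -0.90659845  0.58023207]
```

View pics/s14c.png

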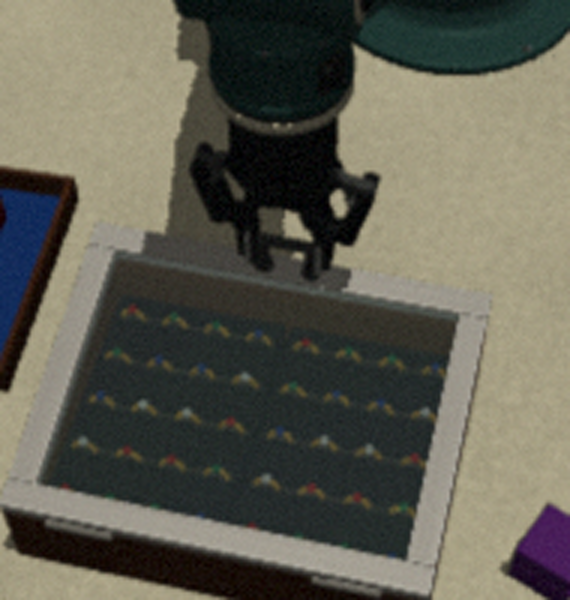

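The lid is rising with the handle still firmly between the pads, and forces are below 10 N. Continuing along the arc.

Emit:
jog_arm(plan=[{"tx":0.05,"ty":0,"tz":-0.16,"spin":0},{"tx":0.11,"ty":0,"tz":-0.32,"spin":0},{"tx":0.22,"ty":0,"tz":-0.64,"spin":0},{"tx":0.35,"ty":0,"tz":-0.96,"spin":0},{"tx":0.49,"ty":0,"tz":-1.27,"spin":0},{"tx":0.64,"ty":0,"tz":-1.57,"spin":0},{"tx":0.8,"ty":0,"tz":-1.87,"spin":0},{"tx":0.8,"ty":0,"tz":-1.87,"spin":0}])

```text
t: 22.33
eef_pos: [0.5142, -0.0488, 0.3457]
tcp_rot: [-3.141, -0.003, 0.004]
contact_force: [10.3, 4.9, -9.8]
grip_width: 0.536
```

Run:
```python
from h import *
go(.486+1.08*.025,-.0489,.2685+3.02*.025,0);print(ctrl.read_state()['wrist_torque'])
```

```text
t 22.33 pos [ 0.5142 -0.0488  0.3457] yaw 0.21 F [10.3  4.9 -9.8] grip 0.536 j7 -1.6
units tx,ty,tz [-0.05  0.    0.07] spin 0.04
[ 0.97071675 -1.87367252 -0.29402777]
```

Emit:
jog_arm(plan=[{"tx":0.1,"ty":0,"tz":-0.18,"spin":0},{"tx":0.22,"ty":0,"tz":-0.36,"spin":0},{"tx":0.45,"ty":0,"tz":-0.72,"spin":0},{"tx":0.69,"ty":0,"tz":-1.06,"spin":0},{"tx":0.95,"ty":0,"tz":-1.4,"spin":0},{"tx":1.23,"ty":0,"tz":-1.72,"spin":0},{"tx":1.23,"ty":0,"tz":-1.72,"spin":0},{"tx":1.23,"ty":0,"tz":-1.72,"spin":0}])

```text
t: 23.0
eef_pos: [0.5443, -0.0486, 0.3873]
tcp_rot: [-3.141, -0.001, 0.004]
contact_force: [8.3, 5.4, -12.5]
grip_width: 0.534
```

Run:
```python
from h import *
go(.486+2.31*.025,-.0489,.2685+4.74*.025,0);print(ctrl.read_state()['wrist_torque'])
im=ctrl.read_camera("scene")
cv2.imwrite("pics/s15c.png",cv2.resize(im[60:260,180:370,::-1],None,fx=3,fy=3,interpolation=2))
```

```text
t 23.0 pos [ 0.5443 -0.0486  0.3873] yaw 0.24 F [  8.3   5.4 -12.5] grip 0.534 j7 -1.6
units tx,ty,tz [-0.02  0.01  0.01] spin 0.04
[ 0.90185039 -1.53510939 -0.00530806]
```

View pics/s15c.png

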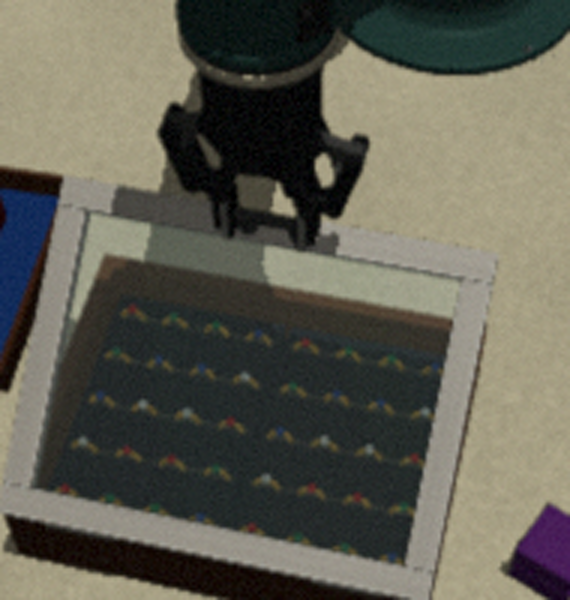

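The lid is at about 30 degrees with the handle still between the pads. Continuing.

Emit:
jog_arm(plan=[{"tx":0.14,"ty":0,"tz":-0.15,"spin":0},{"tx":0.29,"ty":0,"tz":-0.31,"spin":0},{"tx":0.59,"ty":0,"tz":-0.61,"spin":0},{"tx":0.9,"ty":0,"tz":-0.89,"spin":0},{"tx":1.23,"ty":0,"tz":-1.16,"spin":0},{"tx":1.57,"ty":0,"tz":-1.42,"spin":0},{"tx":1.57,"ty":0,"tz":-1.42,"spin":0},{"tx":1.57,"ty":0,"tz":-1.42,"spin":0}])

```text
t: 23.72
eef_pos: [0.5833, -0.0484, 0.4222]
tcp_rot: [-3.141, 0.001, 0.004]
contact_force: [4.6, 4.4, -12.8]
grip_width: 0.534
```

Run:
```python
from h import *
go(.486+3.88*.025,-.0489,.2685+6.16*.025,0);print(ctrl.read_state()['wrist_torque'])
im=ctrl.read_camera("scene")
cv2.imwrite("pics/s16c.png",cv2.resize(im[60:260,180:370,::-1],None,fx=3,fy=3,interpolation=2))
```

```text
t 23.72 pos [ 0.5833 -0.0484  0.4222] yaw 0.25 F [  4.6   4.4 -12.8] grip 0.534 j7 -1.6
units tx,ty,tz [-0.01  0.02 -0.01] spin 0.04
[ 1.09007967 -0.76677598  0.28344998]
```

View pics/s16c.png

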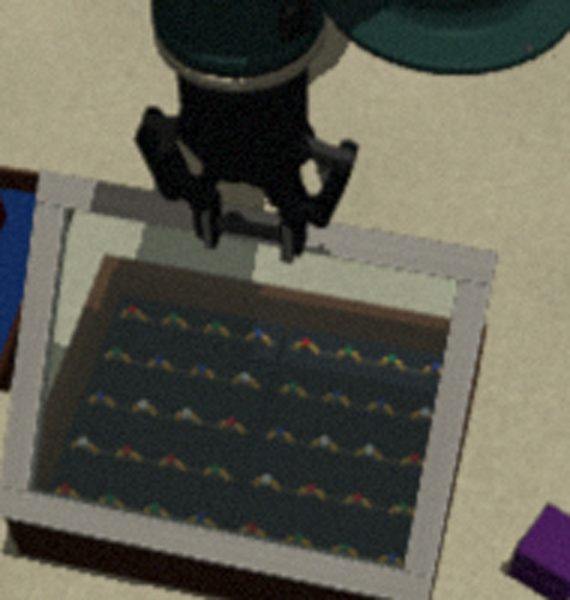

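Emit:
jog_arm(plan=[{"tx":0.17,"ty":0,"tz":-0.12,"spin":0},{"tx":0.35,"ty":0,"tz":-0.24,"spin":0},{"tx":0.71,"ty":0,"tz":-0.46,"spin":0},{"tx":1.07,"ty":0,"tz":-0.67,"spin":0},{"tx":1.45,"ty":0,"tz":-0.87,"spin":0},{"tx":1.76,"ty":0,"tz":-1.01,"spin":0},{"tx":1.76,"ty":0,"tz":-1.01,"spin":0},{"tx":1.76,"ty":0,"tz":-1.01,"spin":0}])

```text
t: 24.43
eef_pos: [0.6271, -0.0482, 0.4473]
tcp_rot: [-3.14, 0.002, 0.004]
contact_force: [1.4, 5.7, -9.9]
grip_width: 0.535
```

Run:
```python
from h import *
go(.486+6.27*.025,-.0489,.2685+7.42*.025,0);print(ctrl.read_state()['wrist_torque'])
im=ctrl.read_camera("scene");cv2.imwrite("pics/s17.png",im[:,:,::-1])
cv2.imwrite("pics/s17c.png",cv2.resize(im[80:280,170:370,::-1],None,fx=3,fy=3,interpolation=2))
im=ctrl.read_camera("top");cv2.imwrite("pics/t17.png",im[:,:,::-1])
cv2.imwrite("pics/t17c.png",cv2.resize(im[150:300,230:390,::-1],None,fx=4,fy=4,interpolation=2))
```

```text
t 24.43 pos [ 0.6271 -0.0482  0.4473] yaw 0.25 F [ 1.4  5.7 -9.9] grip 0.535 j7 -1.6
units tx,ty,tz [ 0.63  0.03 -0.27] spin 0.04
[ 1.16094181 -0.05405232  0.06128255]
```

View pics/s17c.png

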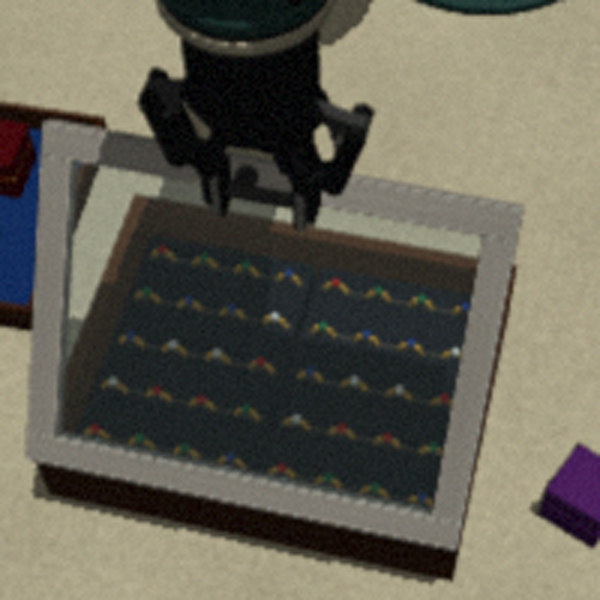

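View pics/t17c.png

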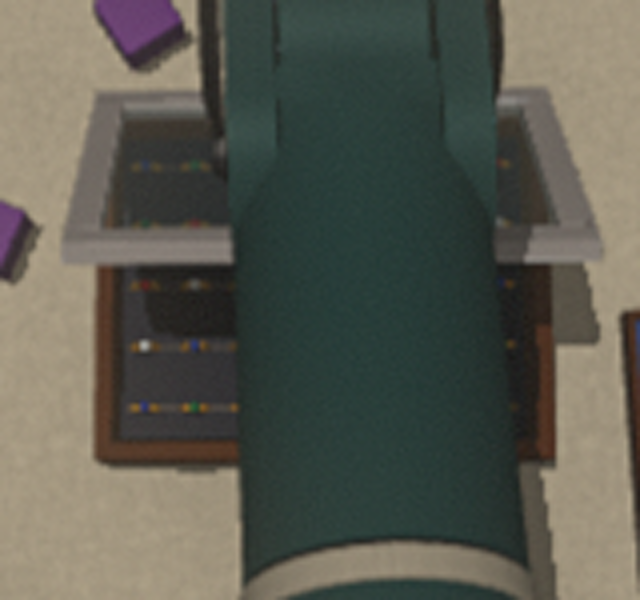

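```bash
cat > ang.py <<'E'
from h import *
from scipy.optimize import brentq
def P(th,y,h): # point at 250 from hinge, h above underside
    return np.array([.7245-.250*np.cos(th)+h*np.sin(th), y, .070+.250*np.sin(th)+h*np.cos(th)])
def ang(n,px,h):
    # ray: find theta where ray at height z has the circle's x
    f=lambda th:onz(n,px,P(th,0,h)[2])[0,0]-P(th,0,h)[0]
    ts=np.radians(np.arange(30,80,1.));v=[f(t) for t in ts]
    for i in range(len(ts)-1):
        if v[i]*v[i+1]<0:
            t=brentq(f,ts[i],ts[i+1]);print(n,px,'deg',round(np.degrees(t),1),'y',onz(n,px,P(t,0,h)[2])[0,1].round(4))
E
python3 - <<'E'
from ang import *
T=lambda p:np.array(p)/4+[230,150]-.375
S=lambda p:np.array(p)/3+[170,80]-.33
for p in[(62,262),(602,262)]: ang('top',T(p),0.)
for p in[(45,122),(523,207)]: ang('scene',S(p),.014)
for th in(52,54,56,58,60):
    t=np.radians(th);print(th,[((proj('top',P(t,y,0))-[230,150]+.375)*4).round().tolist() for y in(.111,-.209)],[((proj('scene',P(t,y,.014))-[170,80]+.33)*3).round().tolist() for y in(-.209,.111)])
E
```

```text
top [245.125 215.125] deg 54.9 y 0.1095
top [380.125 215.125] deg 54.8 y -0.2101
scene [184.67       120.33666667] deg 54.9 y -0.2056
scene [344.00333333 148.67      ] deg 53.2 y 0.1107
52 [[[61.0, 281.0]], [[599.0, 280.0]]] [[[47.0, 116.0]], [[524.0, 205.0]]]
54 [[[60.0, 268.0]], [[600.0, 267.0]]] [[[42.0, 119.0]], [[523.0, 209.0]]]
56 [[[59.0, 255.0]], [[601.0, 254.0]]] [[[37.0, 123.0]], [[522.0, 213.0]]]
58 [[[58.0, 241.0]], [[602.0, 240.0]]] [[[32.0, 127.0]], [[521.0, 218.0]]]
60 [[[58.0, 227.0]], [[603.0, 226.0]]] [[[27.0, 132.0]], [[519.0, 224.0]]]
```

Both views give about 54.9° (54.9, 54.8 and 54.9; the fourth, worst-placed corner gives 53.2). I need about 5° more.

Emit:
jog_arm(plan=[{"tx":0.1,"ty":0,"tz":-0.05,"spin":0},{"tx":0.25,"ty":0,"tz":-0.11,"spin":0},{"tx":0.4,"ty":0,"tz":-0.18,"spin":0},{"tx":0.55,"ty":0,"tz":-0.24,"spin":0},{"tx":0.7,"ty":0,"tz":-0.29,"spin":0},{"tx":0.8,"ty":0,"tz":-0.33,"spin":0},{"tx":0.8,"ty":0,"tz":-0.33,"spin":0},{"tx":0.8,"ty":0,"tz":-0.33,"spin":0}])

```text
t: 25.2
eef_pos: [0.6468, -0.0481, 0.4552]
tcp_rot: [-3.14, 0.003, 0.004]
contact_force: [0.3, 5.8, -9.6]
grip_width: 0.531
```

Run:
```python
from h import *
go(.486+6.27*.025,-.0489,.2685+7.42*.025,0);print(ctrl.read_state()['wrist_torque'])
im=ctrl.read_camera("scene");cv2.imwrite("pics/s18.png",im[:,:,::-1])
cv2.imwrite("pics/s18c.png",cv2.resize(im[80:280,170:370,::-1],None,fx=3,fy=3,interpolation=2))
im=ctrl.read_camera("top");cv2.imwrite("pics/t18.png",im[:,:,::-1])
cv2.imwrite("pics/t18c.png",cv2.resize(im[150:300,230:390,::-1],None,fx=4,fy=4,interpolation=2))
```

```text
t 25.2 pos [ 0.6468 -0.0481  0.4552] yaw 0.24 F [ 0.3  5.8 -9.6] grip 0.531 j7 -1.61
units tx,ty,tz [-0.16  0.03  0.05] spin 0.04
[ 1.0544002   0.04499    -0.22333772]
```

View pics/s18c.png

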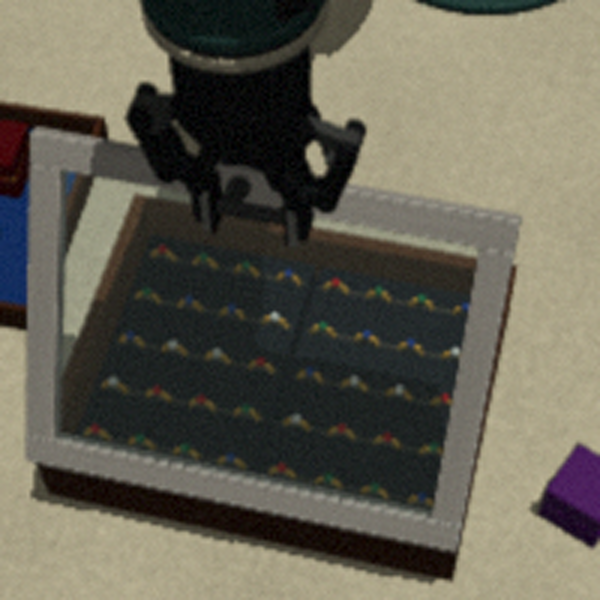

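View pics/t18c.png

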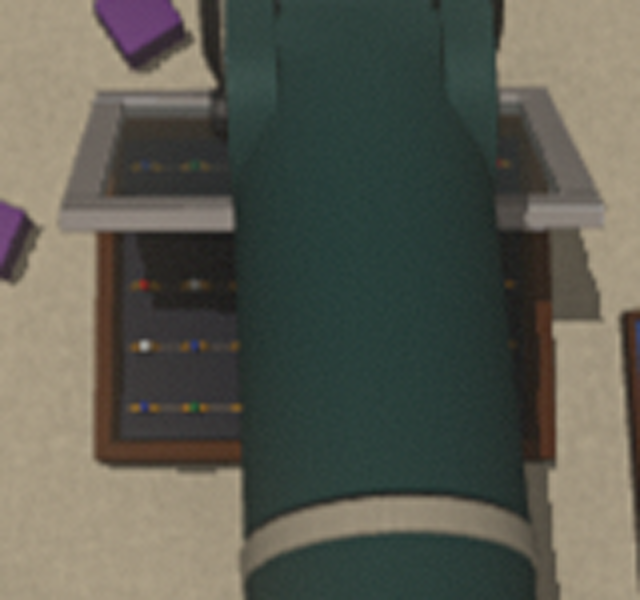

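Run:
```python
from ang import *
t0=cv2.cvtColor(cv2.imread('pics/top0.png'),6).astype(float);t1=cv2.cvtColor(cv2.imread('pics/t18.png'),6).astype(float)
def edge(im,c0,c1,r0,r1):
    p=im[r0:r1,c0:c1].mean(1);g=np.diff(p);return [(r0+i+.5,round(x,0)) for i,x in enumerate(g) if abs(x)>5]
print('closed front',edge(t0,262,300,255,272),edge(t0,325,362,255,272))
print('closed back',edge(t0,262,300,170,192),edge(t0,325,362,170,192))
print('now L',edge(t1,256,284,194,216),'R',edge(t1,358,376,194,216))
print('now case front L',edge(t1,260,288,255,275))
# walls: wall top front z=.07
for r in(262,263,264,265): print(r,onz('top',[[275,r]],.07)[0,0].round(4),onz('top',[[275,r]],.084)[0,0].round(4),onz('top',[[275,r]],0)[0,0].round(4))
for r in (174,175,176,177): print(r,'back .084',onz('top',[[275,r]],.084)[0,0].round(4))
K,R,t=cam('top');print('C',-R.T@t)
```

```text
closed front [(255.5, np.float64(49.0)), (256.5, np.float64(33.0)), (263.5, np.float64(-36.0)), (264.5, np.float64(-64.0)), (265.5, np.float64(12.0)), (266.5, np.float64(26.0)), (267.5, np.float64(31.0)), (268.5, np.float64(15.0))] [(255.5, np.float64(55.0)), (256.5, np.float64(29.0)), (263.5, np.float64(-36.0)), (264.5, np.float64(-53.0)), (265.5, np.float64(15.0)), (266.5, np.float64(34.0)), (267.5, np.float64(28.0)), (268.5, np.float64(8.0))]
closed back [(176.5, np.float64(6.0)), (182.5, np.float64(-28.0)), (183.5, np.float64(-44.0)), (184.5, np.float64(-12.0))] [(173.5, np.float64(-11.0)), (175.5, np.float64(10.0)), (181.5, np.float64(-24.0)), (182.5, np.float64(-36.0)), (183.5, np.float64(-9.0)), (189.5, np.float64(8.0))]
now L [(197.5, np.float64(6.0)), (198.5, np.float64(29.0)), (199.5, np.float64(17.0)), (201.5, np.float64(16.0)), (202.5, np.float64(16.0)), (206.5, np.float64(-33.0)), (207.5, np.float64(-57.0)), (208.5, np.float64(-7.0))] R [(197.5, np.float64(9.0)), (198.5, np.float64(10.0)), (200.5, np.float64(20.0)), (201.5, np.float64(11.0)), (205.5, np.float64(-12.0)), (206.5, np.float64(-26.0)), (207.5, np.float64(-20.0))]
now case front L [(258.5, np.float64(-9.0)), (260.5, np.float64(11.0)), (263.5, np.float64(-6.0)), (264.5, np.float64(-8.0)), (265.5, np.float64(21.0)), (266.5, np.float64(41.0)), (267.5, np.float64(31.0)), (268.5, np.float64(8.0))]
262 0.4815 0.4807 0.4855
263 0.4788 0.478 0.4826
264 0.476 0.4753 0.4797
265 0.4733 0.4726 0.4768
174 back .084 0.7288
175 back .084 0.7259
176 back .084 0.723
177 back .084 0.7201
C [ 0.40871342 -0.01894832  1.3587718 ]
```

```bash
sed -i 's/\.7245/HX/; 1a HX=.7252' ang.py
python3 - <<'E'
from ang import *
ang('top',np.array([270,207.15]),0.);ang('top',np.array([367,206.5]),0.)
ang('top',np.array([270,202.0]),.014);ang('top',np.array([367,201.1]),.014)
# scene: front rail outer edge, fit line to gradient
s0=cv2.cvtColor(cv2.imread('pics/scene0.png'),6).astype(float);s1=cv2.cvtColor(cv2.imread('pics/s18.png'),6).astype(float)
def pk(im,c,r0,r1):
    p=im[r0:r1,c-1:c+2].mean(1);g=np.diff(p);i=np.argmax(g);w=np.clip(g[max(i-1,0):i+2],0,None);return round(r0+.5+np.average(np.arange(max(i-1,0),i-1+3)[:len(w)],weights=w),2),round(g[i])
for c in(186,190,195,300,310,320,330,340): print(c,pk(s1,c,118,156))
for c in(222,230,240,250,300,310,320,330): print('closed',c,pk(s0,c,138,168))
E
```

```text
top [270.   207.15] deg 59.4 y 0.0498
top [367.  206.5] deg 59.7 y -0.178
top [270. 202.] deg 59.2 y 0.0495
top [367.  201.1] deg 59.6 y -0.1773
186 (np.float64(122.38), 62)
190 (np.float64(123.21), 49)
195 (np.float64(123.79), 53)
300 (np.float64(124.5), 6)
310 (np.float64(119.5), 6)
320 (np.float64(148.5), 11)
330 (np.float64(150.5), 12)
340 (np.float64(152.5), 12)
closed 222 (np.float64(162.16), 13)
closed 230 (np.float64(165.27), 8)
closed 240 (np.float64(165.62), 14)
closed 250 (np.float64(139.59), 6)
closed 300 (np.float64(161.5), 6)
closed 310 (np.float64(160.5), 5)
closed 320 (np.float64(139.5), 4)
closed 330 (np.float64(160.42), 4)
```

Run:
```python
from ang import *
for c,r in((186,122.4),(190,123.2),(195,123.8)):
    ang('scene',np.array([c,r]),0.);ang('scene',np.array([c,r]),.014)
S=lambda p:np.array(p)/3+[170,80]-.33
for p in((33,129),(521,216)): ang('scene',S(p),0.);
im=cv2.imread('pics/s18.png');cv2.imwrite('pics/s18l.png',cv2.resize(im[110:140,175:245],None,fx=10,fy=10,interpolation=0))
```

```text
scene [186.  122.4] deg 59.8 y -0.1995
scene [186.  122.4] deg 56.9 y -0.1991
scene [190.  123.2] deg 59.9 y -0.1912
scene [190.  123.2] deg 56.9 y -0.1908
scene [195.  123.8] deg 59.5 y -0.1816
scene [195.  123.8] deg 56.5 y -0.1812
scene [180.67 122.67] deg 61.3 y -0.2079
scene [343.33666667 151.67      ] deg 59.8 y 0.1109
```

View pics/s18l.png

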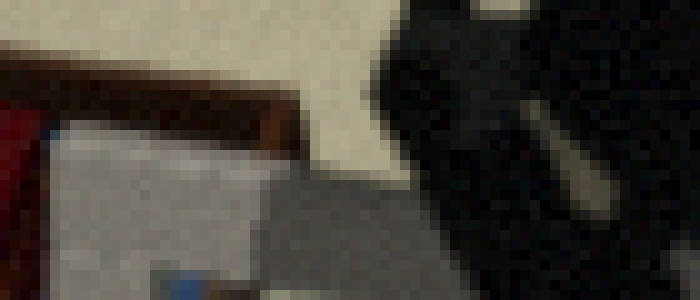

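The outer edge seen in the scene view is the lid's underside edge. Using it, both views agree on 59.4–59.9°. I'll nudge by +0.4° and then check that it's steady.

Emit:
jog_arm(plan=[{"tx":0.02,"ty":0,"tz":-0.01,"spin":0},{"tx":0.04,"ty":0,"tz":-0.01,"spin":0},{"tx":0.06,"ty":0,"tz":-0.02,"spin":0},{"tx":0.06,"ty":0,"tz":-0.02,"spin":0},{"tx":0.06,"ty":0,"tz":-0.02,"spin":0},{"tx":0.06,"ty":0,"tz":-0.02,"spin":0},{"tx":0.06,"ty":0,"tz":-0.02,"spin":0},{"tx":0.06,"ty":0,"tz":-0.02,"spin":0}])

```text
t: 25.97
eef_pos: [0.6482, -0.0481, 0.4557]
tcp_rot: [-3.14, 0.003, 0.004]
contact_force: [1.6, 5.1, -10.9]
grip_width: 0.537
```

Emit:
jog_arm(plan=[{"tx":0,"ty":0,"tz":0,"spin":0},{"tx":0,"ty":0,"tz":0,"spin":0},{"tx":0,"ty":0,"tz":0,"spin":0},{"tx":0,"ty":0,"tz":0,"spin":0},{"tx":0,"ty":0,"tz":0,"spin":0},{"tx":0,"ty":0,"tz":0,"spin":0},{"tx":0,"ty":0,"tz":0,"spin":0},{"tx":0,"ty":0,"tz":0,"spin":0}])

```text
t: 26.63
eef_pos: [0.6482, -0.0481, 0.4557]
tcp_rot: [-3.14, 0.003, 0.004]
contact_force: [0.9, 6.1, -11.8]
grip_width: 0.538
```

Run:
```python
from ang import *
go(.648,-.0481,.4555,0)
im=ctrl.read_camera("scene");cv2.imwrite("pics/s19.png",im[:,:,::-1])
t=ctrl.read_camera("top");cv2.imwrite("pics/t19.png",t[:,:,::-1])
g=cv2.cvtColor(t,7).astype(float)
def low(c0,c1):
    p=np.diff(g[202:214,c0:c1].mean(1));w=np.clip(-p,0,None);w[w<5]=0;return 202.5+np.average(np.arange(len(w)),weights=w)
a,b=low(256,284),low(358,376);print(a,b)
ang('top',np.array([270,a]),0.);ang('top',np.array([367,b]),0.)
g=cv2.cvtColor(im,7).astype(float)
for c in(186,190):
    p=np.diff(g[118:130,c-1:c+2].mean(1));i=np.argmax(p);w=np.clip(p[i-1:i+2],0,None);r=118.5+np.average(range(i-1,i+2),weights=w);ang('scene',np.array([c,r]),0.)
```

```text
t 26.63 pos [ 0.6482 -0.0481  0.4557] yaw 0.24 F [  0.9   6.1 -11.8] grip 0.538 j7 -1.61
units tx,ty,tz [-0.01  0.    0.01] spin 0.04
206.6878515185602 206.1421143847487
top [270.         206.68785152] deg 59.7 y 0.0498
top [367.         206.14211438] deg 59.9 y -0.178
scene [186.         122.57807808] deg 60.1 y -0.1992
scene [190.         123.38988095] deg 60.1 y -0.1908
```

View pics/s19.png

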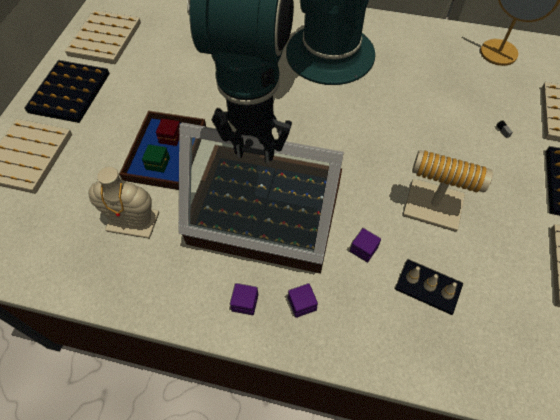

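View pics/t19.png

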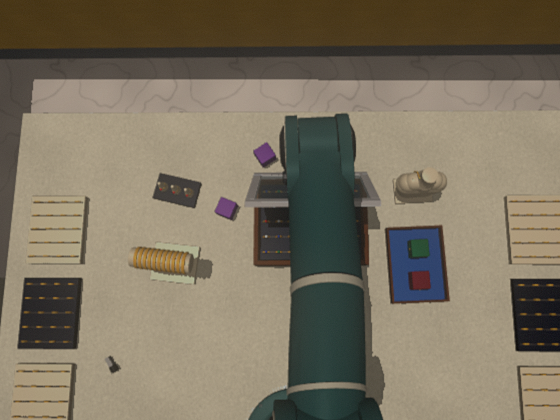

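The lid is held steady at 59.7–60.1°. Both boxes stand upright in the tray, at (420,248) and (421,280) in the top view. The bust, bangle stand, cones and purple boxes are where they were. Handing in.

```bash
python3 -c "
from rig import ctrl
print(ctrl.close_job())"
```

```text
the job is handed in; nothing more can be done
None
```

Both ring boxes, green then red, are upright in the blue-lined tray; I lowered each until it touched the tray floor before letting go. The gripper then clasped the lid's handle and raised it along its hinge arc, and it is still holding the lid open at about 60°.

- **Lid angle:** the last check gave 59.7° and 59.9° from the top camera, and 60.1° twice from the scene camera. An earlier scene reading disagreed by about 2–3° because I had used the wrong edge of the lid; with the right edge the two cameras agree.
- **Steadiness:** the arm's pose did not change over the last 0.7 s. The force on the tool was about 13 N, with a 60 N grip on the handle.
- **Other displays:** the bust, bangle stand, ring cones and purple boxes look unmoved in the final pictures. The arm hides one of the purple boxes from the top camera, but the scene camera shows it in place.
- **Time:** about 27 s of the 72 s allowed. One move call was refused for a missing value and moved nothing.

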